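# Crate up the stripped gear pumps, heavy parts lowest, and lock the lid

### The arm

A 6-joint arm with a two-finger parallel gripper is mounted at the origin on the work surface. World frame = base frame: x ahead of the robot, y to its left, z up, the work surface at z = 0. Lengths are in m, angles in rad, forces in N, time in s.
With the tool pointing down it reaches from about 0.25 to 0.725 m from the base axis. Payload 4 kg.
Tool frame: the origin (TCP) lies midway between the tips of the shut fingers; the grasp point (between the pads) lies 19 mm behind it; z points along the fingers, y is the line along which they close (so a half turn about z gives the same grasp; the last joint's range is limited). The gripper opens to 85 mm and grips with 20 to 120 N. Pads are 22 mm wide; open, the fingers measure 114 mm over their backs; the gripper's body (76 mm by 85 mm) begins 54 mm behind the grasp point. The pads swing forward as they close: fully open they stand 13 mm farther back than shut.
Start: joints at [1.314, 0.241, 0.005, 1.335, 0, 1.571], TCP at [0.127, 0.484, 0.211] pointing down, gripper open.
Joint ranges: [-2.72, 2.72], [-1.05, 1.87], [-1.09, 1.28], [-1.99, 2.15], [-1.42, 1.44], [-3.14, 3.14]. Speed limits (rad/s): [2.79, 2.79, 3.14, 3.14, 3.14, 3.14].

### API

Orientations are given as a unit quaternion [x, y, z, w].
In Python, from workcell import monitor, vision, job gives the robot as it stands.
- The arm moves only by the tool move_arm, never from a script. Its argument "moves" is a list that holds one entry, the list of rows, each a list of 5 numbers: the shift along the world's x, y, z in m, then the turn about the world's z in degrees, then the opening in per cent of the stroke, from 0 (shut) to 100 (fully open). In form: [[[x, y, z, turn, gripper], ...]]. A call has 1 to 5 rows; each row is the pose to reach, as a shift and turn from the pose commanded when the call began; what a row does not reach only later rows make up. A row lasts 1/8 s, in which the tool goes at most 62.5 mm and 10.7 degrees, less where a joint would pass 70% of its speed; a pose out of reach is approached as far as the arm can. A call with a gripper value outside its range is refused whole. The fingers move at their own pace and stop on an object; the grip force is fixed at half the most. Time passes only in rows, so rows that repeat a pose let the fingers close. It gives the time, the measured TCP pose, the force, the opening and the grip force at its end, in the units of the state.
- monitor.get_obs(): the state, without advancing time (a new reading comes with each control period).
- vision.camera(name): name is "scene" or "top"; returns a dict with "color" (480x640x3 uint8, red, green, blue), "camera_matrix" (3x3 intrinsics, pixels), "eye" and "attitude" of the camera in the world. Camera axes: x right, y up, looking along -z (the intrinsics and any distortion apply to the point x, -y, -z); pixel columns grow to the right and rows downward; lengths in m; the calibration is good to about 2 mm. A picture is of the moment at which its call begins. There is no depth.
- job.job_done(): hands the job in; it is judged then, once.
The state is a dict: "clock": time; "joint_pos": joint angles; "joint_vel": joint speeds; "tau": joint torques, N m; "eef_pos": TCP position; "tool_rot": TCP orientation; "ft_force": force on the tool from outside, world axes, zero at the start; "ft_torque": the same for the moment, N m; "grip_width": finger opening in m; "grasp_force": force on a finger pad.
Only numpy, scipy, OpenCV 4.12 (cv2) and the standard library are available. Lean on these libraries where they do the work, as an engineer would, in place of code of your own. Each camera call takes 0.05 s, during which the arm holds its last target. There are 200 camera calls.

### The job

Pack every gear-pump part lying on the bench flat inside the two-bay parts crate with the weight at the bottom: the cast-iron pump bodies on the crate's floor, the covers on top of the pump bodies, and the gaskets on top of the covers, with nothing heavier lying on a gasket. Then shut the crate's lid fully and turn its wing knob clockwise to its stop, so that the tongue under the lid locks behind the front edge of the frame; leave the spanner, oil bottle and socket rail alone.

Things in the scene. Friction and masses are not known exactly. Their poses are not given: they have to be found in the camera images.
- pump1_mid (a point): centre (half-way up) of gear-pump body 1: dark grey cast-iron block 90 mm long (own x), 56 mm wide (own y), 40 mm thick (own z), two dark round bores showing in its top and underside; about 0.85 kg, the heaviest kind of part. Starts flat on the bench; either face may lie upward. May be absent (None)
- pump2_mid (a point): centre (half-way up) of gear-pump body 2: dark grey cast-iron block 90 mm long (own x), 56 mm wide (own y), 40 mm thick (own z), two dark round bores showing in its top and underside; about 0.85 kg, the heaviest kind of part. Starts flat on the bench; either face may lie upward. May be absent (None)
- cover1_mid (a point): centre (half-way up) of pump cover 1: aluminium plate 90 mm long (own x), 56 mm wide (own y), 12 mm thick (own z), about 0.15 kg. Starts flat on the bench; either face may lie upward. May be absent (None)
- cover2_mid (a point): centre (half-way up) of pump cover 2: aluminium plate 90 mm long (own x), 56 mm wide (own y), 12 mm thick (own z), about 0.15 kg. Starts flat on the bench; either face may lie upward. May be absent (None)
- gasket1_mid (a point): centre (half-way up) of gasket 1: stiff, rigid brown fibre frame 90 mm long (own x), 56 mm wide (own y), 6 mm thick (own z), its rim 13 to 15 mm wide round an open middle; about 0.03 kg, the lightest kind of part. Starts flat on the bench; either face may lie upward. May be absent (None)
- gasket2_mid (a point): centre (half-way up) of gasket 2: stiff, rigid brown fibre frame 90 mm long (own x), 56 mm wide (own y), 6 mm thick (own z), its rim 13 to 15 mm wide round an open middle; about 0.03 kg, the lightest kind of part. Starts flat on the bench; either face may lie upward. May be absent (None)
- gasket3_mid (a point): centre (half-way up) of gasket 3: stiff, rigid brown fibre frame 90 mm long (own x), 56 mm wide (own y), 6 mm thick (own z), its rim 13 to 15 mm wide round an open middle; about 0.03 kg, the lightest kind of part. Starts flat on the bench; either face may lie upward. May be absent (None)
- gasket4_mid (a point): centre (half-way up) of gasket 4: stiff, rigid brown fibre frame 90 mm long (own x), 56 mm wide (own y), 6 mm thick (own z), its rim 13 to 15 mm wide round an open middle; about 0.03 kg, the lightest kind of part. Starts flat on the bench; either face may lie upward. May be absent (None)
- crate: grey sheet-steel parts crate, fixed to the bench; origin at the centre of its underside, x towards its hinge side, y along its width, z up. Outside 130 mm (x) by 276 mm (y), rim 62 mm above its underside; walls and floor 5 mm thick. Two partitions along x, their outer faces at y = -25 and +25 mm, tops 60 mm high, leave a bay at each end and a middle channel for the latch (no parts go there)
- bay1 (a point): centre of the floor's upper face in the bay at the -y end of the crate: 120 mm along the crate's x by 108 mm along its y, 57 mm deep to the rim. A part lies in it with its length along the crate's x, with about 26 mm free on each side for a finger; a pile may stand up to 93 mm high in it under the shut lid
- bay2 (a point): centre of the floor's upper face in the bay at the +y end of the crate: 120 mm along the crate's x by 108 mm along its y, 57 mm deep to the rim. A part lies in it with its length along the crate's x, with about 26 mm free on each side for a finger; a pile may stand up to 93 mm high in it under the shut lid
- hinge (a point): middle of the lid's hinge line, at the far (+x) rim of the crate, 69 mm from the crate's centre and 62 mm above its underside; the line runs along the crate's y
- lid (a joint): lid angle, rad: 0 shut on the rim, 1.57 standing on edge, 1.8 its stop, leaning away. Starts at 1.5 to 1.75, clear of the bays. A stiff hinge (friction 0.7 N m; 4 to 9 N at the edge) keeps it where it is left. Hollow steel lid 40 mm deep, 276 mm wide (crate's y), its front 138 mm from the hinge line. Shut it by pushing its flat outer face near the free edge, first towards the robot, then down
- lid_edge (a point): middle of the edge where the lid's flat outer face meets its front (the free end): 138 mm from the hinge line along the lid and 40 mm outward from the rim plane
- knob (a joint): wing knob angle, rad: clockwise seen from above the shut lid, from 0 (free: wing and hidden tongue along the lid's free edge) to its stop at 1.571 (locked: at right angles to that edge, tongue behind a keeper strip inside the front, -x, rim). Starts at 0 to 0.25; friction of 0.06 N m keeps it where it is left. If turned before the lid is shut, the tongue keeps the lid from shutting
- knob_grip (a point): centre of the knob's black wing, on its axis, 31 mm from the lid's free edge, mid-width, on the outer face. With the lid shut the axis is vertical and this point is 127 mm above the crate's underside. The wing is 50 mm long (own y), 10 mm thick (own x), 30 mm high (own z, the axis), on a thin neck; a flat disc 28 mm across on the lid lies 21 mm below this point
- spanner: bystander: steel spanner 170 mm long lying on the bench; leave it alone
- oiler: bystander: clear oil bottle 52 mm across, 140 mm high, standing on the bench; origin under its centre; leave it alone
- sockets: bystander: red rail 140 x 40 mm with four steel sockets, 42 mm high, on the bench; origin under its centre; leave it alone
Mind the look-alikes: they are no part of the job. What is shaped like the part that bears gasket4_mid but blue is not meant.

How it is judged:
On the way, in this order (a step that is already met when the one before it is completed fails the run):
1. every part present lies flat in the crate, pump bodies on the floor, covers on pump bodies, gaskets on covers (x of pump1_mid in the frame of crate between -0.06 and 0.06 m and y of pump1_mid in the frame of crate between -0.133 and 0.133 m and z of each of pump1_mid, pump2_mid, cover1_mid, cover2_mid, gasket1_mid, gasket2_mid, gasket3_mid, gasket4_mid in the frame of crate below 0.098 m and (angle between pump1_mid's own z axis and vertical below 0.15 rad or angle between pump1_mid's own z axis and vertical above 2.99 rad) and x of pump2_mid in the frame of crate between -0.06 and 0.06 m and y of pump2_mid in the frame of crate between -0.133 and 0.133 m and (angle between pump2_mid's own z axis and vertical below 0.15 rad or angle between pump2_mid's own z axis and vertical above 2.99 rad) and x of cover1_mid in the frame of crate between -0.06 and 0.06 m and y of cover1_mid in the frame of crate between -0.133 and 0.133 m and (angle between cover1_mid's own z axis and vertical below 0.15 rad or angle between cover1_mid's own z axis and vertical above 2.99 rad) and x of cover2_mid in the frame of crate between -0.06 and 0.06 m and y of cover2_mid in the frame of crate between -0.133 and 0.133 m and (angle between cover2_mid's own z axis and vertical below 0.15 rad or angle between cover2_mid's own z axis and vertical above 2.99 rad) and x of gasket1_mid in the frame of crate between -0.06 and 0.06 m and y of gasket1_mid in the frame of crate between -0.133 and 0.133 m and (angle between gasket1_mid's own z axis and vertical below 0.15 rad or angle between gasket1_mid's own z axis and vertical above 2.99 rad) and x of gasket2_mid in the frame of crate between -0.06 and 0.06 m and y of gasket2_mid in the frame of crate between -0.133 and 0.133 m and (angle between gasket2_mid's own z axis and vertical below 0.15 rad or angle between gasket2_mid's own z axis and vertical above 2.99 rad) and x of gasket3_mid in the frame of crate between -0.06 and 0.06 m and y of gasket3_mid in the frame of crate between -0.133 and 0.133 m and (angle between gasket3_mid's own z axis and vertical below 0.15 rad or angle between gasket3_mid's own z axis and vertical above 2.99 rad) and x of gasket4_mid in the frame of crate between -0.06 and 0.06 m and y of gasket4_mid in the frame of crate between -0.133 and 0.133 m and (angle between gasket4_mid's own z axis and vertical below 0.15 rad or angle between gasket4_mid's own z axis and vertical above 2.99 rad) and z of each of pump1_mid, pump2_mid in the frame of crate below 0.033 m and z of each of cover1_mid, cover2_mid in the frame of crate above 0.046 m and z of each of gasket1_mid, gasket2_mid, gasket3_mid, gasket4_mid in the frame of crate above 0.054 m and (horizontal distance between gasket1_mid and cover1_mid above 0.08 m or ((angle between gasket1_mid's own z axis and vertical below 1 rad and z of cover1_mid in the frame of gasket1_mid below 0 m) or (angle between gasket1_mid's own z axis and vertical above 1 rad and z of cover1_mid in the frame of gasket1_mid above 0 m))) and (horizontal distance between gasket1_mid and cover2_mid above 0.08 m or ((angle between gasket1_mid's own z axis and vertical below 1 rad and z of cover2_mid in the frame of gasket1_mid below 0 m) or (angle between gasket1_mid's own z axis and vertical above 1 rad and z of cover2_mid in the frame of gasket1_mid above 0 m))) and (horizontal distance between gasket2_mid and cover1_mid above 0.08 m or ((angle between gasket2_mid's own z axis and vertical below 1 rad and z of cover1_mid in the frame of gasket2_mid below 0 m) or (angle between gasket2_mid's own z axis and vertical above 1 rad and z of cover1_mid in the frame of gasket2_mid above 0 m))) and (horizontal distance between gasket2_mid and cover2_mid above 0.08 m or ((angle between gasket2_mid's own z axis and vertical below 1 rad and z of cover2_mid in the frame of gasket2_mid below 0 m) or (angle between gasket2_mid's own z axis and vertical above 1 rad and z of cover2_mid in the frame of gasket2_mid above 0 m))) and (horizontal distance between gasket3_mid and cover1_mid above 0.08 m or ((angle between gasket3_mid's own z axis and vertical below 1 rad and z of cover1_mid in the frame of gasket3_mid below 0 m) or (angle between gasket3_mid's own z axis and vertical above 1 rad and z of cover1_mid in the frame of gasket3_mid above 0 m))) and (horizontal distance between gasket3_mid and cover2_mid above 0.08 m or ((angle between gasket3_mid's own z axis and vertical below 1 rad and z of cover2_mid in the frame of gasket3_mid below 0 m) or (angle between gasket3_mid's own z axis and vertical above 1 rad and z of cover2_mid in the frame of gasket3_mid above 0 m))) and (horizontal distance between gasket4_mid and cover1_mid above 0.08 m or ((angle between gasket4_mid's own z axis and vertical below 1 rad and z of cover1_mid in the frame of gasket4_mid below 0 m) or (angle between gasket4_mid's own z axis and vertical above 1 rad and z of cover1_mid in the frame of gasket4_mid above 0 m))) and (horizontal distance between gasket4_mid and cover2_mid above 0.08 m or ((angle between gasket4_mid's own z axis and vertical below 1 rad and z of cover2_mid in the frame of gasket4_mid below 0 m) or (angle between gasket4_mid's own z axis and vertical above 1 rad and z of cover2_mid in the frame of gasket4_mid above 0 m)))), for 0.2 s.
2. the lid is shut (value of joint lid below 0.03 rad), for 0.2 s.
3. the wing knob is turned to its locked position with the lid shut (value of joint lid below 0.03 rad and value of joint knob above 1.3 rad), for 0.2 s.
At the end, for the whole second after the job is handed in: All parts present at rest in the crate, flat within 0.15 rad: pump bodies on its floor, covers above pump body height, gaskets above pump body plus cover height with no cover over them (8 mm tolerance); lid shut within 0.03 rad, knob beyond 1.3 of 1.57 rad; bystanders within 30 mm of their start (all of step 1 and all of step 3 and linear speed of each of pump1, pump2, cover1, cover2, gasket1, gasket2, gasket3, gasket4 below 0.02 m/s); the robot touches nothing.
It fails at once if the spanner is disturbed (moved more than 30 mm) (distance of spanner from where it was at the start of the episode above 0.03 m).
It fails at once if the oil bottle is disturbed (moved more than 30 mm) (distance of oiler from where it was at the start of the episode above 0.03 m).
It fails at once if the socket rail is disturbed (moved more than 30 mm) (distance of sockets from where it was at the start of the episode above 0.03 m).
Of pump1, pump2 only 1 to 2 are there at a start; the rules pass over those that are not, and their reading is None.
Of cover1, cover2 only 1 to 2 are there at a start; the rules pass over those that are not, and their reading is None.
Of gasket1, gasket2, gasket3, gasket4 only 3 to 4 are there at a start; the rules pass over those that are not, and their reading is None.
At some moment in a run one of pump1, pump2, cover1, cover2 may be knocked a few centimetres aside while the robot is not near it.
It also fails if it takes over 210 s, if anything falls off the work surface, if the arm or the gripper's body presses on something with over 40 N, if the wrist force passes 120 N, or if a joint passes its speed limit or range.

## Working session

There is one attempt and no reset: what is moved stays moved. The work goes in short steps, Python scripts to look and compute and a tool call to move; the robot and the scene stay as the last step left them, time stands still between calls to the robot, and variables do not carry over. Pictures are saved under pics/ and viewed, at most 18 in all, crops included, and the job is handed in when it is done.

Besides the shell and the picture viewer there is one more tool, called by a JSON object that holds its "api" and its "payload", one argument or row to a line. move_arm: Moves the arm, as the interface text tells. Its arguments: {"type":"object","properties":{"moves":{"type":"array","items":{"type":"array","items":{"type":"array","items":{"type":"number"}}}}},"required":["moves"]}

```bash
mkdir -p pics; ls; cat > h.py <<'E'
import numpy as np, cv2
from scipy.spatial.transform import Rotation as R
from workcell import monitor, vision, job
def snap(n,f=None):
    c=vision.camera(n)
    if f: cv2.imwrite('pics/'+f,cv2.cvtColor(c['color'],cv2.COLOR_RGB2BGR))
    return c
def rot(c):
    a=np.array(c['attitude'],float)
    return a if a.shape==(3,3) else R.from_quat(a).as_matrix()
def ray(c,uv,z):
    K=np.array(c['camera_matrix']); d=np.linalg.inv(K)@[uv[0],uv[1],1]
    d=rot(c)@(d*[1,-1,-1]); e=np.array(c['eye']); return e+d*(z-e[2])/d[2]
def proj(c,p):
    q=rot(c).T@(np.array(p)-c['eye'])*[1,-1,-1]; q=np.array(c['camera_matrix'])@q; return q[:2]/q[2]
E
python3 - <<'E'
from h import *
for n in('top','scene'):
    c=snap(n,n+'0.png'); print({k:v for k,v in c.items() if k!='color'})
o=monitor.get_obs(); print(o)
E
```

```text
pics
{'camera_matrix': array([[488.26929065,   0.        , 317.73805204],
       [  0.        , 488.26929065, 232.03708445],
       [  0.        ,   0.        ,   1.        ]]), 'eye': array([ 0.37365907, -0.02040053,  1.36311391]), 'attitude': array([-0.02854874,  0.03540119,  0.71216332, -0.70053918])}
{'camera_matrix': array([[556.8252245 ,   0.        , 317.29253304],
       [  0.        , 556.8252245 , 246.64593927],
       [  0.        ,   0.        ,   1.        ]]), 'eye': array([1.51572128, 0.67979159, 1.18201632]), 'attitude': array([0.1952897 , 0.37073667, 0.79259704, 0.44295168])}
{'clock': 0.1, 'joint_pos': array([ 1.31399145e+00,  2.41354195e-01,  3.87215688e-03,  1.33520429e+00,
       -1.91265426e-05,  1.57078733e+00]), 'joint_vel': array([-0.00142956, -0.00251499,  0.00388232, -0.00038911,  0.00040641,
       -0.00062037]), 'tau': array([ 4.22339899e-04, -3.73138726e+01,  2.53009307e+01,  1.08331480e-02,
        1.46803754e-04, -1.79673684e-06]), 'eef_pos': array([0.12684942, 0.48302158, 0.21009879]), 'tool_rot': array([ 1.28045368e-01,  9.91767861e-01, -9.38445485e-04, -1.11526955e-04]), 'ft_force': array([-1.06146539,  0.16264602, -0.17556403]), 'ft_torque': array([ 0.00773679,  0.0273235 , -0.01101102]), 'grasp_force': 0.0, 'grip_width': 0.08558260775661854}
```

View pics/top0.png

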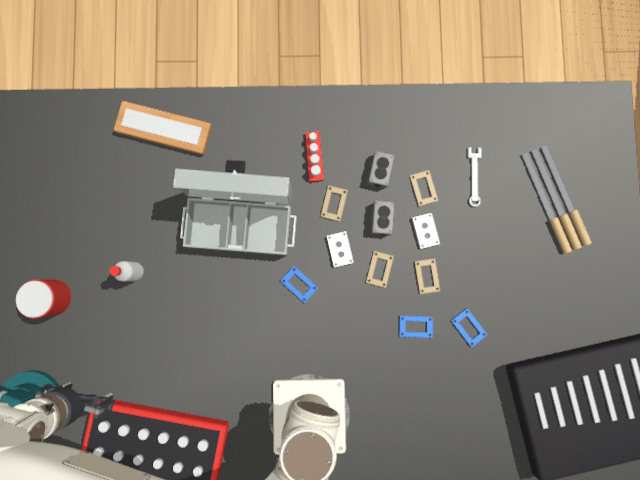

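View pics/scene0.png

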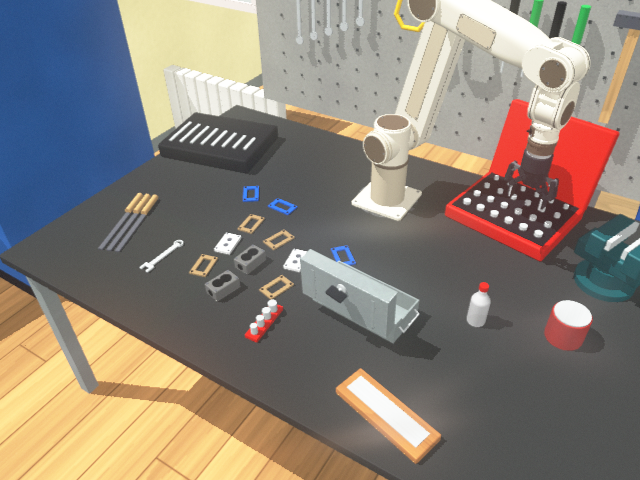

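The top view shows two pumps (380,168), (380,217); two covers (340,249), (426,231); four brown gaskets (334,203), (424,187), (379,269), (427,276). Three blue decoys are also there. The crate is at about (238,220) with its lid standing open. Next I measure.

```bash
cat >> h.py <<'E'
def parts(c):
    im=c['color'].astype(int); r,g,b=im[...,0],im[...,1],im[...,2]; out=[]
    roi=np.zeros(r.shape,bool); roi[120:345,300:460]=1
    mx=im.max(2);mn=im.min(2)
    M={'gasket':((r-b>35)&(r-g>10)&(g-b>15)&(r>110),.006),'cover':((mn>150)&(mx-mn<30),.012),'pump':((mx<125)&(mn>88)&(mx-mn<20),.04)}
    for k,(m,z) in M.items():
        m=(m&roi).astype(np.uint8)
        m=cv2.morphologyEx(m,cv2.MORPH_CLOSE,np.ones((3,3)))
        for q in cv2.findContours(m,cv2.RETR_EXTERNAL,cv2.CHAIN_APPROX_NONE)[0]:
            if cv2.contourArea(q)<150: continue
            w=np.array([ray(c,p[0],z)[:2] for p in q],np.float32)
            rc=cv2.minAreaRect(w*1000); bx=cv2.boxPoints(rc)
            e=bx[1]-bx[0] if np.linalg.norm(bx[1]-bx[0])>np.linalg.norm(bx[2]-bx[1]) else bx[2]-bx[1]
            yaw=(np.degrees(np.arctan2(e[1],e[0]))+90)%180-90
            out.append((k,np.round(rc[0]).astype(int),round(float(yaw)),np.round(sorted(rc[1])),np.round(q.mean((0,1))).astype(int)))
    return out
E
python3 - <<'E'
from h import *
c=snap('top')
for p in parts(c): print(*p)
im=c['color']; s=im[155:265,165:305]; 
cv2.imwrite('pics/crate.png',cv2.cvtColor(cv2.resize(s,None,fx=5,fy=5,interpolation=cv2.INTER_CUBIC),cv2.COLOR_RGB2BGR))
print([im[v,u].tolist() for u,v in [(386,160),(392,185),(380,203),(388,232)]])
E
```

```text
gasket [ 370 -335] 7 [58. 91.] [427 276]
gasket [ 391 -204] -16 [57. 92.] [379 269]
gasket [578 -81] -15 [57. 93.] [334 203]
gasket [ 617 -335] 15 [58. 91.] [423 188]
cover [449 -95] 13 [58. 92.] [340 249]
cover [ 497 -336] 13 [58. 92.] [426 230]
cover [ 536 -218] -6 [52. 87.] [383 217]
cover [ 675 -217] -14 [52. 88.] [382 168]
pump [ 497 -200] -1 [429. 614.] [347 258]
[[76, 76, 73], [133, 133, 128], [176, 175, 169], [162, 161, 156]]
```

View pics/crate.png

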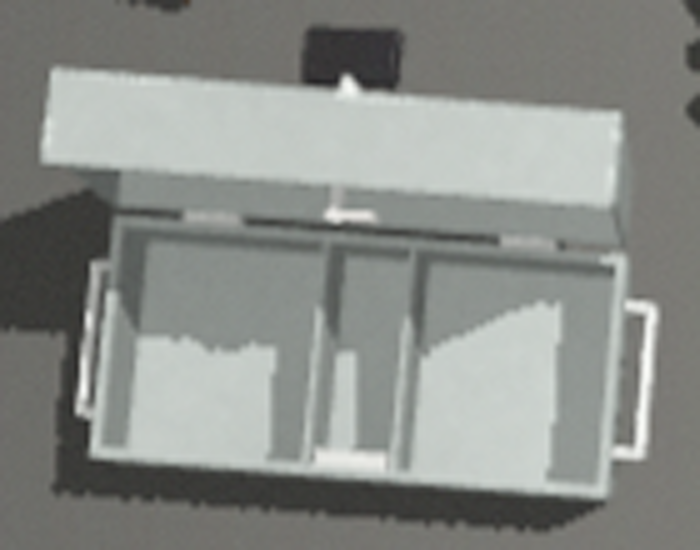

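The crop shows the rim corners at about (92,460), (607,497), (113,222) and (627,258) in crop pixels. The knob is at the back, around (350,55).

```bash
cat >> h.py <<'E'
def report(c):
    for k,p,y,d,px in parts(c):
        if k=='cover' and d[1]<91:  # bright pump tops
            r=ray(c,px,.04); p=np.round(1000*np.array(r[:2])); k='pump?'
        print(k,p,y,d,px)
E
python3 - <<'E'
from h import *
c=snap('top'); report(c)
P=[ray(c,(165+u/5,155+v/5),.062) for u,v in [(92,460),(607,497),(113,222),(627,258)]]
fl,fr,bl,br=[p[:2] for p in P]
print(np.round([fl,fr,bl,br],3))
y=(fl+bl)/2-(fr+br)/2; x=(bl+br)/2-(fl+fr)/2
print('W',np.linalg.norm(y),'L',np.linalg.norm(x),'yaw',np.degrees(np.arctan2(-y[0],y[1])),np.degrees(np.arctan2(x[1],x[0])))
cen=(fl+fr+bl+br)/4; print('cen',cen)
yaw=np.arctan2(-y[0],y[1]); ex=np.array([np.cos(yaw),np.sin(yaw)]);ey=np.array([-ex[1],ex[0]])
print('bay1',cen-.079*ey,'bay2',cen+.079*ey,'hinge',cen+.069*ex)
for z in (.2,): print('lid top edges',[ray(c,(165+u/5,155+v/5),z).round(3) for u,v in [(52,68),(622,113),(42,162),(617,205)]])
# pump top contour check
E
```

```text
gasket [ 370 -335] 7 [58. 91.] [427 276]
gasket [ 391 -204] -16 [57. 92.] [379 269]
gasket [578 -81] -15 [57. 93.] [334 203]
gasket [ 617 -335] 15 [58. 91.] [423 188]
cover [449 -95] 13 [58. 92.] [340 249]
cover [ 497 -336] 13 [58. 92.] [426 230]
pump? [ 532. -213.] -6 [52. 87.] [383 217]
pump? [ 668. -214.] -14 [52. 88.] [382 168]
pump [ 497 -201] -1 [429. 614.] [348 260]
[[0.457 0.324]
 [0.433 0.05 ]
 [0.585 0.314]
 [0.561 0.038]]
W 0.27577946597382125 L 0.1285471299434867 yaw -4.993844696097576 -4.997255415096353
cen [0.50926708 0.18172637]
bay1 [0.50239023 0.10302625] bay2 [0.51614393 0.26042649] hinge [0.57800516 0.17572001]
lid top edges [array([0.638, 0.308, 0.2  ]), array([0.612, 0.034, 0.2  ]), array([0.592, 0.313, 0.2  ]), array([0.567, 0.037, 0.2  ])]
```

Crate yaw is −5°, with bay1 at (0.502,0.103) and bay2 at (0.516,0.260). I'll go over the near pump.

{"api": "move_arm", "payload": {
  "moves": [
    [[0.03, -0.052, 0, 2, 100], [0.06, -0.104, 0, 4, 100], [0.09, -0.156, 0, 6, 100], [0.12, -0.208, 0, 8, 100], [0.15, -0.26, 0, 9, 100]]
  ]
}}

```text
clock: 0.82
eef_pos: [0.2776, 0.2219, 0.211]
tool_rot: [0.049, 0.999, 0.0, 0.0]
ft_force: [0.4, 1.2, -0.0]
grip_width: 0.0853
grasp_force: 0.0
```

{"api": "move_arm", "payload": {
  "moves": [
    [[0.03, -0.052, 0, 0, 100], [0.06, -0.104, 0, 0, 100], [0.09, -0.156, 0, 0, 100], [0.12, -0.208, 0, 0, 100], [0.15, -0.26, 0, 0, 100]]
  ]
}}

```text
clock: 1.45
eef_pos: [0.4277, -0.0384, 0.211]
tool_rot: [0.05, 0.999, 0.0, 0.0]
ft_force: [0.9, 1.6, 0.0]
grip_width: 0.0855
grasp_force: 0.0
```

{"api": "move_arm", "payload": {
  "moves": [
    [[0.03, -0.05, 0, 0, 100], [0.06, -0.1, -0.02, 0, 100], [0.09, -0.15, -0.04, 0, 100], [0.105, -0.177, -0.08, 0, 100], [0.105, -0.177, -0.1, 0, 100]]
  ]
}}

```text
clock: 2.08
eef_pos: [0.5314, -0.2154, 0.1076]
tool_rot: [0.051, 0.999, 0.0, -0.002]
ft_force: [-0.7, 0.6, -0.3]
grip_width: 0.0855
grasp_force: 0.0
```

{"api": "move_arm", "payload": {
  "moves": [
    [[0, 0, -0.05, 0, 100], [0, 0, -0.09, 0, 100], [0, 0, -0.104, 0, 100], [0, 0, -0.104, 0, 40], [0, 0, -0.104, 0, 40]]
  ]
}}

```text
clock: 2.7
eef_pos: [0.5336, -0.2128, 0.0094]
tool_rot: [0.05, 0.999, 0.001, 0.002]
ft_force: [-0.2, -0.5, -5.0]
grip_width: 0.0538
grasp_force: 64.5
```

{"api": "move_arm", "payload": {
  "moves": [
    [[0, 0, 0, 0, 40], [0, 0, 0, 0, 40], [0, 0, 0.03, 0, 40], [0, 0, 0.09, 0, 40], [0, 0, 0.15, 0, 40]]
  ]
}}

```text
clock: 3.32
eef_pos: [0.5305, -0.2133, 0.1567]
tool_rot: [0.05, 0.999, 0.0, -0.002]
ft_force: [1.1, -1.6, -8.0]
grip_width: 0.0537
grasp_force: 67.6
```

{"api": "move_arm", "payload": {
  "moves": [
    [[-0.006, 0.06, 0, 1, 40], [-0.012, 0.12, 0, 1, 40], [-0.018, 0.18, 0, 1, 40], [-0.024, 0.24, 0, 1, 40], [-0.03, 0.3, 0, 1, 40]]
  ]
}}

```text
clock: 3.95
eef_pos: [0.5008, 0.0878, 0.156]
tool_rot: [0.041, 0.999, -0.001, -0.001]
ft_force: [1.1, -0.8, -7.8]
grip_width: 0.0538
grasp_force: 67.6
```

{"api": "move_arm", "payload": {
  "moves": [
    [[0, 0.016, 0, 0, 40], [0, 0.016, -0.04, 0, 40], [0, 0.016, -0.09, 0, 40], [0, 0.016, -0.12, 0, 40], [0, 0.016, -0.12, 0, 40]]
  ]
}}

```text
clock: 4.58
eef_pos: [0.4984, 0.101, 0.0337]
tool_rot: [0.042, 0.999, -0.002, -0.004]
ft_force: [-0.5, 0.1, -8.1]
grip_width: 0.0539
grasp_force: 67.8
```

```bash
python3 - <<'E'
from h import *
o=monitor.get_obs(); print(o['eef_pos'],o['ft_force'])
c=snap('top'); cv2.imwrite('pics/a.png',cv2.cvtColor(cv2.resize(c['color'][130:290,150:350],None,fx=4,fy=4,interpolation=cv2.INTER_CUBIC),cv2.COLOR_RGB2BGR))
report(c)
E
```

```text
[0.49838439 0.10098328 0.03369322] [-0.54283333  0.12980276 -8.14356385]
gasket [ 370 -335] 7 [57. 91.] [427 276]
gasket [ 391 -204] -16 [57. 92.] [379 269]
gasket [578 -81] -14 [57. 92.] [334 203]
gasket [ 618 -335] 14 [58. 91.] [423 188]
cover [449 -95] 12 [57. 91.] [340 249]
cover [ 497 -336] 13 [57. 91.] [426 230]
pump [ 497 -207] -1 [443. 614.] [380 233]
```

View pics/a.png

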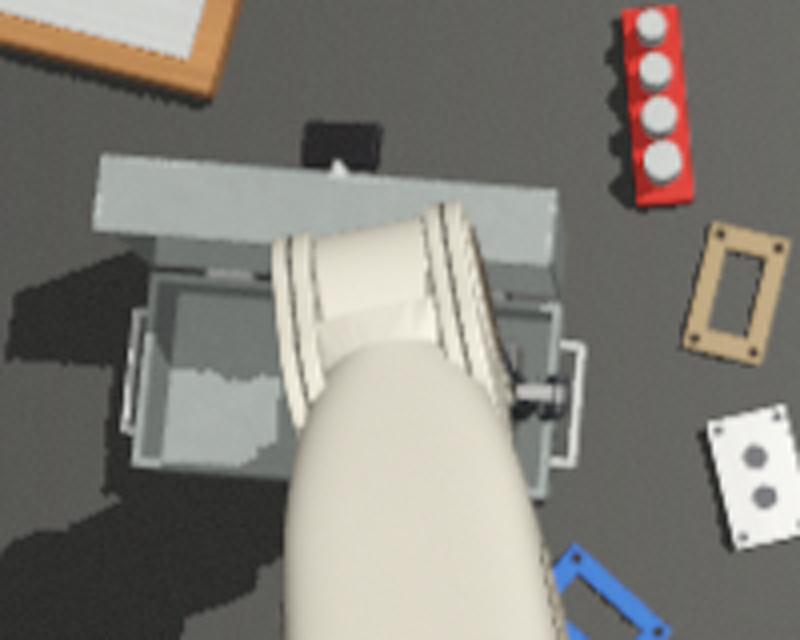

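The pump is inside bay1 over the floor. I'll lower and release it, then look again.

{"api": "move_arm", "payload": {
  "moves": [
    [[0.002, 0.001, -0.012, 0, 40], [0.003, 0.001, -0.023, 0, 40], [0.003, 0.001, -0.024, 0, 40], [0.003, 0.001, -0.024, 0, 78], [0.003, 0.001, -0.024, 0, 78]]
  ]
}}

```text
clock: 5.25
eef_pos: [0.506, 0.1038, 0.0138]
tool_rot: [0.041, 0.999, 0.0, 0.001]
ft_force: [0.1, 0.2, 0.8]
grip_width: 0.0669
grasp_force: 0.0
```

{"api": "move_arm", "payload": {
  "moves": [
    [[0, 0, 0, 0, 78], [0, 0, 0.05, 0, 78], [0, 0, 0.11, 0, 78], [0, -0.06, 0.15, 0, 100], [0.03, -0.11, 0.15, 0, 100]]
  ]
}}

```text
clock: 5.88
eef_pos: [0.5351, -0.0038, 0.1669]
tool_rot: [0.039, 0.999, 0.0, 0.003]
ft_force: [1.4, 1.1, -1.0]
grip_width: 0.0853
grasp_force: 0.0
```

{"api": "move_arm", "payload": {
  "moves": [
    [[0.03, -0.055, 0, -2, 100], [0.05, -0.11, 0, -4, 100], [0.07, -0.165, 0, -6, 100], [0.09, -0.21, 0, -8, 100], [0.09, -0.21, 0, -8, 100]]
  ]
}}

```text
clock: 6.5
eef_pos: [0.624, -0.2174, 0.1613]
tool_rot: [0.113, 0.994, -0.0, -0.0]
ft_force: [0.2, 0.9, 0.0]
grip_width: 0.0855
grasp_force: 0.0
```

```bash
python3 - <<'E'
from h import *
o=monitor.get_obs(); print(o['clock'],o['eef_pos'],o['ft_force'])
c=snap('top'); cv2.imwrite('pics/b.png',cv2.cvtColor(cv2.resize(c['color'][120:290,150:470],None,fx=2.5,fy=2.5,interpolation=cv2.INTER_CUBIC),cv2.COLOR_RGB2BGR))
report(c)
E
```

```text
6.5 [ 0.6239867  -0.21744361  0.16132686] [0.15883928 0.89211068 0.00369467]
gasket [ 365 -359] -18 [38. 96.] [433 279]
gasket [580 -81] -15 [57. 89.] [334 202]
cover [449 -95] 12 [56. 91.] [339 248]
cover [ 502 -206] -14 [340. 714.] [387 251]
pump [ 545 -388] -2 [ 68. 360.] [451 218]
pump [ 554 -133] -17 [146. 565.] [365 197]
```

View pics/b.png

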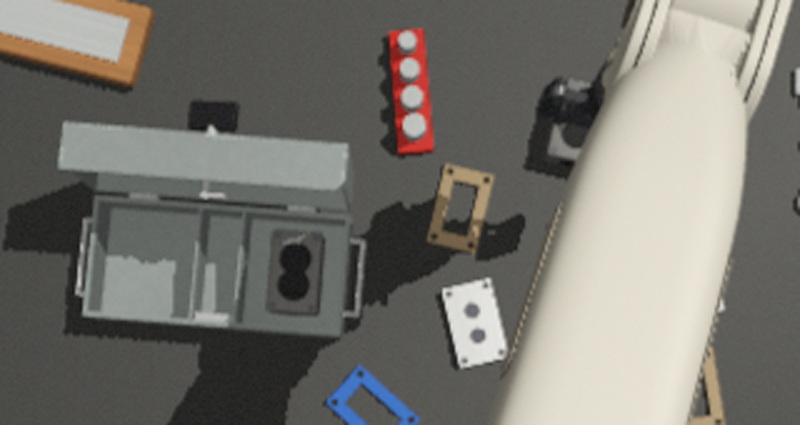

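The pump lies well in bay1 (crop (294,272)). The second pump sits under the gripper, apparently where it was. I'll pick it.

{"api": "move_arm", "payload": {
  "moves": [
    [[0.045, 0.004, -0.03, -1, 100], [0.045, 0.004, -0.08, -1, 100], [0.045, 0.004, -0.13, -1, 100], [0.045, 0.004, -0.156, -1, 100], [0.045, 0.004, -0.156, -1, 40]]
  ]
}}

```text
clock: 7.18
eef_pos: [0.6659, -0.2072, 0.0038]
tool_rot: [0.118, 0.993, 0.001, -0.003]
ft_force: [-0.3, -0.4, 0.3]
grip_width: 0.0699
grasp_force: 0.0
```

{"api": "move_arm", "payload": {
  "moves": [
    [[0, 0, 0, 0, 40], [0, 0, 0, 0, 40], [0, 0, 0, 0, 40], [0, 0, 0.04, 0, 40], [-0.02, 0, 0.1, 0, 40]]
  ]
}}

```text
clock: 7.8
eef_pos: [0.647, -0.2087, 0.1024]
tool_rot: [0.119, 0.993, 0.001, -0.004]
ft_force: [0.8, -1.4, -7.2]
grip_width: 0.0535
grasp_force: 67.4
```

{"api": "move_arm", "payload": {
  "moves": [
    [[-0.04, 0.035, 0.02, 3, 40], [-0.08, 0.07, 0.04, 6, 40], [-0.12, 0.11, 0.05, 9, 40], [-0.131, 0.165, 0.055, 9, 40], [-0.131, 0.225, 0.055, 9, 40]]
  ]
}}

```text
clock: 8.43
eef_pos: [0.5164, 0.0161, 0.1613]
tool_rot: [0.042, 0.999, 0.0, 0.0]
ft_force: [1.9, -0.6, -7.1]
grip_width: 0.0538
grasp_force: 67.4
```

{"api": "move_arm", "payload": {
  "moves": [
    [[0, 0.06, 0, 0, 40], [0, 0.12, 0, 0, 40], [0, 0.18, 0, 0, 40], [0, 0.24, 0, 0, 40], [0, 0.24, -0.03, 0, 40]]
  ]
}}

```text
clock: 9.05
eef_pos: [0.5194, 0.2616, 0.1326]
tool_rot: [0.038, 0.999, 0.003, 0.003]
ft_force: [0.2, -1.0, -7.5]
grip_width: 0.0539
grasp_force: 67.6
```

{"api": "move_arm", "payload": {
  "moves": [
    [[0, 0, -0.05, 0, 40], [0, 0, -0.1, 0, 40], [0, 0, -0.12, 0, 40], [0, 0, -0.121, 0, 40], [0, 0, -0.121, 0, 78]]
  ]
}}

```text
clock: 9.68
eef_pos: [0.5177, 0.2569, 0.0113]
tool_rot: [0.041, 0.999, 0.002, 0.0]
ft_force: [-0.4, 1.5, -0.6]
grip_width: 0.0666
grasp_force: 0.3
```

{"api": "move_arm", "payload": {
  "moves": [
    [[0, 0, 0, 0, 78], [0, 0, 0.0, 0, 78], [0, 0, 0.06, 0, 78], [0, 0, 0.12, 0, 78], [0, -0.05, 0.15, 0, 78]]
  ]
}}

```text
clock: 10.3
eef_pos: [0.5207, 0.2071, 0.1639]
tool_rot: [0.039, 0.999, 0.001, 0.004]
ft_force: [1.1, -1.3, 1.0]
grip_width: 0.0665
grasp_force: 0.0
```

{"api": "move_arm", "payload": {
  "moves": [
    [[-0.01, -0.06, 0, 0, 100], [-0.02, -0.12, 0, 0, 100], [-0.03, -0.18, 0, 4, 100], [-0.05, -0.23, 0, 8, 100], [-0.07, -0.25, 0, 12, 100]]
  ]
}}

```text
clock: 10.92
eef_pos: [0.4473, -0.0482, 0.1601]
tool_rot: [-0.063, 0.998, -0.001, 0.0]
ft_force: [0.3, 0.5, -0.2]
grip_width: 0.0851
grasp_force: 0.0
```

```bash
python3 - <<'E'
from h import *
o=monitor.get_obs(); print(o['clock'],o['eef_pos'],o['ft_force'])
c=snap('top'); cv2.imwrite('pics/c.png',cv2.cvtColor(cv2.resize(c['color'][120:290,150:470],None,fx=2.5,fy=2.5,interpolation=cv2.INTER_CUBIC),cv2.COLOR_RGB2BGR))
report(c)
E
```

```text
10.925 [ 0.44726902 -0.0482396   0.1600775 ] [ 0.31081404  0.47921847 -0.20783966]
gasket [ 370 -335] 7 [57. 91.] [427 276]
gasket [ 391 -204] -16 [57. 91.] [379 269]
gasket [597 -85] 76 [51. 57.] [335 195]
gasket [ 618 -335] 14 [57. 91.] [423 188]
pump? [ 494. -330.] 13 [57. 90.] [426 230]
cover [386 -66] -2 [168. 396.] [329 274]
pump [ 497 -209] -1 [440. 613.] [383 222]
```

View pics/c.png

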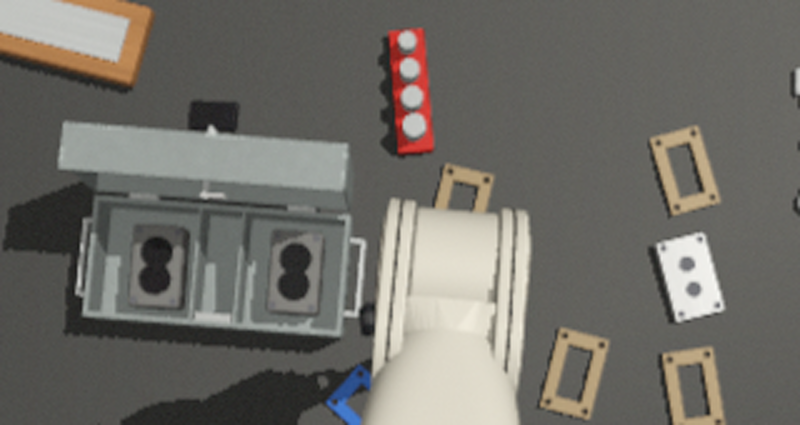

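{"api": "move_arm", "payload": {
  "moves": [
    [[0.002, -0.047, -0.03, 5, 100], [0.002, -0.047, -0.08, 5, 100], [0.002, -0.047, -0.13, 5, 100], [0.002, -0.047, -0.161, 5, 100], [0.002, -0.047, -0.161, 5, 100]]
  ]
}}

```text
clock: 11.6
eef_pos: [0.4475, -0.0918, -0.0031]
tool_rot: [-0.107, 0.994, 0.0, -0.003]
ft_force: [-0.9, -0.3, 1.0]
grip_width: 0.0853
grasp_force: 0.0
```

{"api": "move_arm", "payload": {
  "moves": [
    [[0, 0, 0, 0, 40], [0, 0, 0, 0, 40], [0, 0, 0, 0, 40], [0, 0, 0, 0, 40]]
  ]
}}

```text
clock: 12.1
eef_pos: [0.4504, -0.0918, -0.0003]
tool_rot: [-0.107, 0.994, -0.0, 0.001]
ft_force: [1.0, -0.1, -0.0]
grip_width: 0.0342
grasp_force: 0.0
```

The fingers closed on nothing. I'll lift and look.

{"api": "move_arm", "payload": {
  "moves": [
    [[0, 0, 0.05, 0, 40], [0, 0.06, 0.1, 0, 100], [0, 0.12, 0.14, 0, 100], [0, 0.18, 0.15, 0, 100]]
  ]
}}

```text
clock: 12.6
eef_pos: [0.4512, 0.0687, 0.1453]
tool_rot: [-0.106, 0.994, -0.0, 0.002]
ft_force: [0.6, 0.2, -0.6]
grip_width: 0.085
grasp_force: 0.0
```

```bash
python3 - <<'E'
from h import *
o=monitor.get_obs(); print(o['clock'],o['eef_pos'],o['ft_force'])
c=snap('top'); cv2.imwrite('pics/d.png',cv2.cvtColor(cv2.resize(c['color'][120:290,150:470],None,fx=2.5,fy=2.5,interpolation=cv2.INTER_CUBIC),cv2.COLOR_RGB2BGR))
report(c)
E
```

```text
12.6 [0.45115245 0.06865949 0.1453471 ] [ 0.6107263   0.15878281 -0.64559017]
gasket [ 370 -335] 7 [57. 91.] [427 276]
gasket [ 391 -204] -16 [57. 92.] [379 269]
gasket [578 -80] -14 [57. 92.] [334 203]
gasket [ 618 -335] 14 [58. 91.] [423 188]
cover [247   7] -1 [ 22. 113.] [302 325]
cover [449 -95] 13 [57. 91.] [340 249]
cover [ 497 -336] 13 [57. 91.] [426 230]
pump [ 500 -207] -1 [443. 607.] [377 242]
```

View pics/d.png

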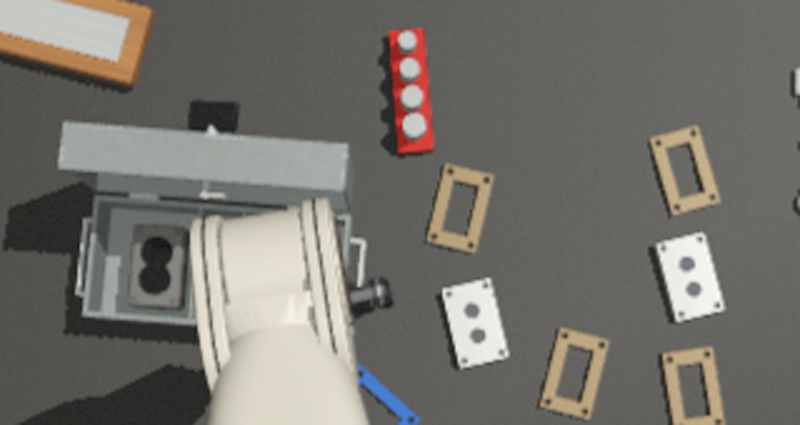

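The cover is unmoved at (449,−95), so the tips simply stand higher than assumed. I'll go back 9 mm lower.

{"api": "move_arm", "payload": {
  "moves": [
    [[0, -0.06, 0, 0, 100], [0, -0.12, 0, 0, 100], [0, -0.163, -0.03, 0, 100], [0, -0.163, -0.08, 0, 100], [0, -0.163, -0.1, 0, 100]]
  ]
}}

```text
clock: 13.28
eef_pos: [0.4474, -0.0961, 0.0402]
tool_rot: [-0.106, 0.994, 0.001, -0.002]
ft_force: [0.1, 0.2, 0.3]
grip_width: 0.0854
grasp_force: 0.0
```

{"api": "move_arm", "payload": {
  "moves": [
    [[0, 0, 0, 0, 100]]
  ]
}}

```text
clock: 13.4
eef_pos: [0.4478, -0.0955, 0.0411]
tool_rot: [-0.107, 0.994, 0.001, -0.002]
ft_force: [-0.1, -0.4, -0.2]
grip_width: 0.0857
grasp_force: 0.0
```

{"api": "move_arm", "payload": {
  "moves": [
    [[0, 0, -0.035, 0, 100], [0, 0, -0.049, 0, 100], [0, 0, -0.049, 0, 100], [0, 0, -0.049, 0, 50], [0, 0, -0.049, 0, 50]]
  ]
}}

```text
clock: 14.02
eef_pos: [0.4509, -0.0957, -0.0052]
tool_rot: [-0.107, 0.994, -0.0, 0.001]
ft_force: [-0.9, 0.3, 0.5]
grip_width: 0.0515
grasp_force: 0.0
```

{"api": "move_arm", "payload": {
  "moves": [
    [[0, 0, 0, 0, 40], [0, 0, 0, 0, 40]]
  ]
}}

```text
clock: 14.28
eef_pos: [0.45, -0.0956, -0.006]
tool_rot: [-0.107, 0.994, -0.0, 0.0]
ft_force: [0.4, -0.8, -0.7]
grip_width: 0.0341
grasp_force: 0.0
```

```bash
python3 - <<'E'
from h import *
c=snap('scene'); u,v=proj(c,[.45,-.096,0.01]); print(u,v); u,v=int(u),int(v)
cv2.imwrite('pics/e.png',cv2.cvtColor(cv2.resize(c['color'][v-60:v+50,u-70:u+70],None,fx=5,fy=5,interpolation=cv2.INTER_CUBIC),cv2.COLOR_RGB2BGR))
E
```

```text
295.57375389969 259.1135003118105
```

View pics/e.png

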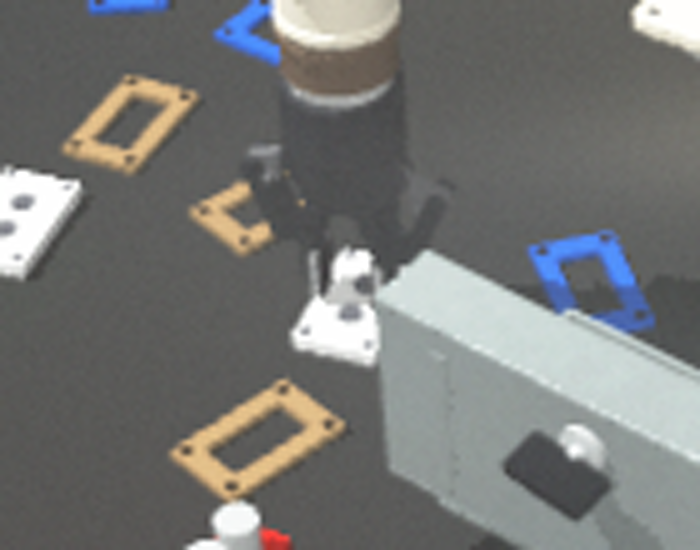

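The fingers closed just above the cover plate. I'll probe downward with them at this width to find the tip height.

{"api": "move_arm", "payload": {
  "moves": [
    [[0, 0, -0.002, 0, 40], [0, 0, -0.004, 0, 40], [0, 0, -0.004, 0, 40]]
  ]
}}

```text
clock: 14.7
eef_pos: [0.4499, -0.0956, -0.0092]
tool_rot: [-0.107, 0.994, -0.0, 0.0]
ft_force: [-3.8, -0.1, 12.0]
grip_width: 0.0343
grasp_force: 5.9
```

{"api": "move_arm", "payload": {
  "moves": [
    [[0, 0, -0.002, 0, 40], [0, 0, -0.003, 0, 40], [0, 0, -0.003, 0, 40]]
  ]
}}

```text
clock: 15.08
eef_pos: [0.45, -0.0956, -0.0094]
tool_rot: [-0.107, 0.994, -0.0, 0.001]
ft_force: [-10.8, 2.7, 38.5]
grip_width: 0.034
grasp_force: 19.1
```

{"api": "move_arm", "payload": {
  "moves": [
    [[0, 0, 0.025, 0, 40], [0, 0, 0.025, 0, 100], [0, 0, 0.025, 0, 100], [0, 0, 0.0, 0, 100], [0, 0, -0.005, 0, 100]]
  ]
}}

```text
clock: 15.7
eef_pos: [0.4474, -0.095, -0.0205]
tool_rot: [-0.107, 0.994, 0.001, -0.002]
ft_force: [-0.4, -0.4, 0.3]
grip_width: 0.0854
grasp_force: 0.0
```

{"api": "move_arm", "payload": {
  "moves": [
    [[0, 0, 0, 0, 100], [0, 0, 0, 0, 55], [0, 0, 0, 0, 55], [0, 0, 0, 0, 40]]
  ]
}}

```text
clock: 16.2
eef_pos: [0.4505, -0.0953, -0.0172]
tool_rot: [-0.107, 0.994, 0.0, 0.001]
ft_force: [-1.9, 1.4, 4.5]
grip_width: 0.0533
grasp_force: 62.3
```

Gripped. The bench height for gripping flat parts is TCP ≈ −0.017. I'll carry the cover to bay1.

{"api": "move_arm", "payload": {
  "moves": [
    [[0, 0, 0.06, 0, 40], [0, 0, 0.12, 0, 40], [0.02, 0.055, 0.12, -8, 40], [0.035, 0.11, 0.12, -17, 40], [0.05, 0.16, 0.12, -17, 40]]
  ]
}}

```text
clock: 16.82
eef_pos: [0.5003, 0.066, 0.1023]
tool_rot: [0.042, 0.999, -0.0, 0.001]
ft_force: [0.9, -0.6, -1.2]
grip_width: 0.0533
grasp_force: 64.7
```

{"api": "move_arm", "payload": {
  "moves": [
    [[0.004, 0.038, 0, 0, 40], [0.004, 0.038, -0.02, 0, 40], [0.004, 0.038, -0.05, 0, 40], [0.004, 0.038, -0.06, 0, 40], [0.004, 0.038, -0.06, 0, 40]]
  ]
}}

```text
clock: 17.45
eef_pos: [0.5033, 0.1022, 0.0413]
tool_rot: [0.041, 0.999, -0.0, -0.001]
ft_force: [0.7, -0.6, -1.4]
grip_width: 0.0537
grasp_force: 64.7
```

{"api": "move_arm", "payload": {
  "moves": [
    [[0, 0, -0.008, 0, 40], [0, 0, -0.012, 0, 40], [0, 0, -0.012, 0, 40], [0, 0, -0.012, 0, 78], [0, 0, -0.012, 0, 78]]
  ]
}}

```text
clock: 18.08
eef_pos: [0.5044, 0.1026, 0.0302]
tool_rot: [0.041, 0.999, 0.0, 0.001]
ft_force: [-0.3, 0.1, -0.3]
grip_width: 0.0666
grasp_force: 0.0
```

{"api": "move_arm", "payload": {
  "moves": [
    [[0, 0, 0.05, 0, 78], [0, 0, 0.1, 0, 78], [0, -0.05, 0.12, 3, 100], [0, -0.11, 0.12, 6, 100], [0, -0.17, 0.12, 9, 100]]
  ]
}}

```text
clock: 18.7
eef_pos: [0.5044, -0.069, 0.1508]
tool_rot: [-0.039, 0.999, -0.0, 0.001]
ft_force: [0.3, -1.4, 0.2]
grip_width: 0.0853
grasp_force: 0.0
```

{"api": "move_arm", "payload": {
  "moves": [
    [[0, -0.06, 0, 3, 100], [-0.002, -0.12, 0, 6, 100], [-0.004, -0.18, 0, 9, 100], [-0.006, -0.24, 0, 9, 100], [-0.006, -0.265, 0, 9, 100]]
  ]
}}

```text
clock: 19.32
eef_pos: [0.4973, -0.3361, 0.1498]
tool_rot: [-0.114, 0.993, -0.001, 0.0]
ft_force: [0.7, 0.3, -0.7]
grip_width: 0.0858
grasp_force: 0.0
```

```bash
python3 - <<'E'
from h import *
o=monitor.get_obs(); print(o['clock'],o['eef_pos'],o['tool_rot'],o['ft_force'])
c=snap('top'); cv2.imwrite('pics/f.png',cv2.cvtColor(cv2.resize(c['color'][120:290,150:470],None,fx=2.5,fy=2.5,interpolation=cv2.INTER_CUBIC),cv2.COLOR_RGB2BGR))
report(c)
E
```

```text
19.325 [ 0.49728894 -0.33609591  0.1497902 ] [-1.13843227e-01  9.93498518e-01 -5.64158550e-04  3.09588451e-04] [ 0.74993968  0.3353573  -0.69026332]
gasket [ 390 -203] -16 [56. 89.] [380 270]
gasket [578 -80] -15 [56. 91.] [334 203]
gasket [ 618 -335] 15 [57. 91.] [424 188]
pump? [203. -83.] 89 [35. 65.] [338 340]
cover [ 293 -396] -32 [146. 340.] [440 303]
cover [ 496 -336] 13 [56. 91.] [424 230]
pump [ 345 -321] -32 [ 14. 361.] [425 287]
pump [ 613 -310] -1 [240. 379.] [407 181]
```

View pics/f.png

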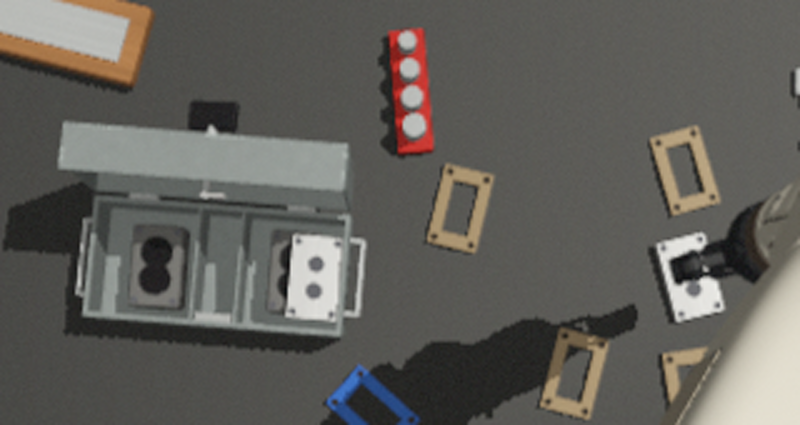

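The cover in bay1 has shifted about 8 px (2 cm) towards the −y wall after release, probably the announced knock. It still rests on the pump. I'll pick the second cover first.

{"api": "move_arm", "payload": {
  "moves": [
    [[0, 0, -0.06, 0, 100], [0, 0, -0.12, 0, 100], [0, 0, -0.16, 0, 100], [0, 0, -0.167, 0, 100], [0, 0, -0.167, 0, 100]]
  ]
}}

```text
clock: 20.0
eef_pos: [0.4986, -0.3327, -0.0165]
tool_rot: [-0.116, 0.993, -0.0, 0.0]
ft_force: [0.4, -0.2, 0.2]
grip_width: 0.0854
grasp_force: 0.0
```

{"api": "move_arm", "payload": {
  "moves": [
    [[0, 0, 0, 0, 55], [0, 0, 0, 0, 55], [0, 0, 0, 0, 40], [0, 0, 0, 0, 40]]
  ]
}}

```text
clock: 20.5
eef_pos: [0.4996, -0.3336, -0.0142]
tool_rot: [-0.116, 0.993, -0.001, 0.002]
ft_force: [-1.2, 1.0, 7.8]
grip_width: 0.0528
grasp_force: 61.3
```

```bash
python3 - <<'E'
from h import *
o=monitor.get_obs(); print(o['eef_pos'],o['grip_width'],o['grasp_force'])
c=snap('top'); im=c['color'][205:255,235:295].astype(int)
m=((im.min(2)>185)).astype(np.uint8)
q=max(cv2.findContours(m,cv2.RETR_EXTERNAL,cv2.CHAIN_APPROX_NONE)[0],key=cv2.contourArea)
w=np.array([ray(c,(p[0][0]+235,p[0][1]+205),.057)[:2] for p in q],np.float32)*1000
print(cv2.minAreaRect(w), im[20:30:3,28].tolist())
yaw=np.radians(-5);ex=np.array([np.cos(yaw),np.sin(yaw)]);ey=np.array([-ex[1],ex[0]])
d=np.array(cv2.minAreaRect(w)[0])-[509,182]; print('crate xy',d@ex,d@ey)
for u,v in [(294,272),(158,267)]:
    d=ray(c,(150+u/2.5,120+v/2.5),.045)[:2]*1000-[509,182]; print('pump',d@ex,d@ey)
E
```

```text
[ 0.49958538 -0.33355481 -0.01420884] 0.05277824926035054 61.25149511732161
((498.0278625488281, 79.51715087890625), (54.287166595458984, 89.51522064208984), 86.21052551269531) [[45, 45, 45], [105, 103, 101], [39, 42, 40], [38, 38, 38]]
crate xy -1.9984163215461876 -103.04915572885618
pump 2.1509187873212348 -80.60756490323243
pump -2.906986757597202 66.64874540252515
```

{"api": "move_arm", "payload": {
  "moves": [
    [[0, 0, 0.06, 0, 40], [0, 0, 0.12, 0, 40], [0, 0.06, 0.12, -6, 40], [0, 0.12, 0.12, -12, 40], [0.0, 0.18, 0.12, -18, 40]]
  ]
}}

```text
clock: 21.18
eef_pos: [0.4981, -0.1512, 0.104]
tool_rot: [0.043, 0.999, -0.0, 0.001]
ft_force: [0.6, 1.0, -1.5]
grip_width: 0.0528
grasp_force: 62.9
```

{"api": "move_arm", "payload": {
  "moves": [
    [[0, 0.06, 0.02, 0, 40], [0, 0.12, 0.02, 0, 40], [0.005, 0.18, 0.02, 0, 40], [0.01, 0.24, 0.02, 0, 40], [0.015, 0.3, 0.02, 0, 40]]
  ]
}}

```text
clock: 21.8
eef_pos: [0.5132, 0.1495, 0.124]
tool_rot: [0.041, 0.999, 0.0, 0.001]
ft_force: [1.2, -0.0, -1.0]
grip_width: 0.0526
grasp_force: 63.1
```

{"api": "move_arm", "payload": {
  "moves": [
    [[0, 0.06, 0, 0, 40], [0, 0.108, 0, 0, 40], [0, 0.108, -0.03, 0, 40], [0, 0.108, -0.06, 0, 40], [0, 0.108, -0.06, 0, 40]]
  ]
}}

```text
clock: 22.42
eef_pos: [0.5107, 0.2547, 0.0609]
tool_rot: [0.041, 0.999, -0.001, -0.002]
ft_force: [-0.7, 0.7, -1.7]
grip_width: 0.0524
grasp_force: 63.3
```

{"api": "move_arm", "payload": {
  "moves": [
    [[0.003, 0.001, -0.015, 0, 40], [0.003, 0.002, -0.026, 0, 40], [0.003, 0.002, -0.029, 0, 40], [0.003, 0.002, -0.029, 0, 40]]
  ]
}}

```text
clock: 22.92
eef_pos: [0.5158, 0.2573, 0.0336]
tool_rot: [0.041, 0.999, -0.0, -0.0]
ft_force: [0.0, 0.9, -1.2]
grip_width: 0.0525
grasp_force: 63.3
```

{"api": "move_arm", "payload": {
  "moves": [
    [[0, 0, 0, 0, 72], [0, 0, 0, 0, 72], [0, 0, 0, 0, 72]]
  ]
}}

```text
clock: 23.3
eef_pos: [0.5162, 0.2576, 0.0342]
tool_rot: [0.041, 0.999, 0.0, 0.0]
ft_force: [0.2, -0.4, 0.0]
grip_width: 0.0615
grasp_force: 0.0
```

{"api": "move_arm", "payload": {
  "moves": [
    [[0, 0, 0.01, 0, 72], [0, 0, 0.05, 0, 72], [0, 0, 0.1, 0, 72], [-0.03, 0, 0.14, 0, 100], [-0.08, 0, 0.14, 0, 100]]
  ]
}}

```text
clock: 23.92
eef_pos: [0.4388, 0.2591, 0.1784]
tool_rot: [0.042, 0.999, 0.003, 0.004]
ft_force: [0.4, 0.7, -0.8]
grip_width: 0.0854
grasp_force: 0.0
```

{"api": "move_arm", "payload": {
  "moves": [
    [[-0.06, -0.02, 0, 0, 100], [-0.1, -0.06, 0, 0, 100], [-0.1, -0.12, 0, 0, 100], [-0.1, -0.18, 0, 0, 100]]
  ]
}}

```text
clock: 24.42
eef_pos: [0.3356, 0.0765, 0.1748]
tool_rot: [0.04, 0.999, 0.0, 0.002]
ft_force: [1.1, -0.8, 0.9]
grip_width: 0.0853
grasp_force: 0.0
```

```bash
python3 - <<'E'
from h import *
o=monitor.get_obs(); print(o['clock'],o['eef_pos'],o['tool_rot'],o['ft_force'])
c=snap('top'); cv2.imwrite('pics/g.png',cv2.cvtColor(cv2.resize(c['color'][155:265,165:305],None,fx=5,fy=5,interpolation=cv2.INTER_CUBIC),cv2.COLOR_RGB2BGR))
report(c)
E
```

```text
24.425 [0.33562134 0.07652391 0.17482791] [3.96253585e-02 9.99213360e-01 2.61449425e-04 1.55673317e-03] [ 1.06866566 -0.77820893  0.93058535]
gasket [ 370 -335] 7 [57. 91.] [427 276]
gasket [ 391 -204] -16 [57. 92.] [379 269]
gasket [578 -81] -14 [57. 92.] [334 203]
gasket [ 618 -335] 14 [58. 91.] [423 188]
pump [ 497 -207] -1 [443. 614.] [379 233]
```

View pics/g.png

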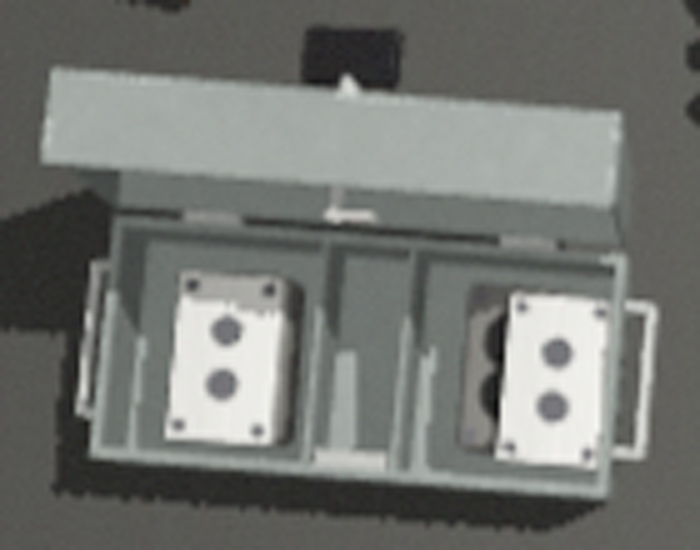

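Cover 2 is squarely on its pump. Cover 1 lies flat, about 22 mm off, but its centre is still over its pump. I'll stack all four gaskets in bay2, on the well-placed cover. First gasket: (0.391,−0.204).

{"api": "move_arm", "payload": {
  "moves": [
    [[0.01, -0.06, 0, -4, 100], [0.02, -0.12, 0, -8, 100], [0.035, -0.18, 0, -11, 100], [0.05, -0.238, 0, -11, 100], [0.055, -0.28, -0.04, -11, 100]]
  ]
}}

```text
clock: 25.1
eef_pos: [0.3947, -0.2069, 0.1368]
tool_rot: [0.138, 0.99, -0.002, 0.005]
ft_force: [0.4, 0.5, 0.1]
grip_width: 0.0855
grasp_force: 0.0
```

{"api": "move_arm", "payload": {
  "moves": [
    [[0, 0, -0.06, 0, 100], [0, 0, -0.12, 0, 100], [0, 0, -0.145, 0, 100], [0, 0, -0.15, 0, 100], [0, 0, -0.15, 0, 80]]
  ]
}}

```text
clock: 25.72
eef_pos: [0.3918, -0.203, -0.0154]
tool_rot: [0.137, 0.991, -0.0, 0.001]
ft_force: [0.6, 0.2, -0.6]
grip_width: 0.07
grasp_force: 0.0
```

{"api": "move_arm", "payload": {
  "moves": [
    [[0, 0, 0, 0, 55], [0, 0, 0, 0, 55], [0, 0, 0, 0, 50]]
  ]
}}

```text
clock: 26.1
eef_pos: [0.3914, -0.2028, -0.0156]
tool_rot: [0.137, 0.991, -0.0, 0.001]
ft_force: [0.7, 0.4, 0.3]
grip_width: 0.0427
grasp_force: 0.0
```

It passed over the gasket, so I need to go a little deeper.

{"api": "move_arm", "payload": {
  "moves": [
    [[0, 0, 0.012, 0, 50], [0, 0, 0.012, 0, 90], [0, 0, 0.005, 0, 90], [0, 0, -0.005, 0, 90], [0, 0, -0.005, 0, 90]]
  ]
}}

```text
clock: 26.72
eef_pos: [0.3895, -0.2018, -0.0227]
tool_rot: [0.137, 0.991, 0.001, -0.002]
ft_force: [0.3, -0.3, 0.5]
grip_width: 0.0769
grasp_force: 0.0
```

{"api": "move_arm", "payload": {
  "moves": [
    [[0, 0, 0, 0, 55], [0, 0, 0, 0, 55], [0, 0, 0, 0, 50]]
  ]
}}

```text
clock: 27.1
eef_pos: [0.3907, -0.2025, -0.0208]
tool_rot: [0.137, 0.991, 0.0, -0.0]
ft_force: [-1.2, -0.0, 5.3]
grip_width: 0.0529
grasp_force: 61.9
```

Gripped, with the TCP at −0.021. I'll carry it to bay2.

{"api": "move_arm", "payload": {
  "moves": [
    [[0, 0, 0.06, 0, 50], [0, 0, 0.12, 0, 50], [0.02, 0.055, 0.13, 4, 50], [0.035, 0.11, 0.13, 8, 50], [0.05, 0.165, 0.13, 11, 50]]
  ]
}}

```text
clock: 27.72
eef_pos: [0.4417, -0.0362, 0.1093]
tool_rot: [0.041, 0.999, -0.0, 0.001]
ft_force: [1.1, -0.8, -0.3]
grip_width: 0.053
grasp_force: 62.9
```

{"api": "move_arm", "payload": {
  "moves": [
    [[0.015, 0.06, 0, 0, 50], [0.03, 0.12, 0, 0, 50], [0.045, 0.18, 0, 0, 50], [0.06, 0.24, 0, 0, 50], [0.075, 0.295, 0, 0, 50]]
  ]
}}

```text
clock: 28.35
eef_pos: [0.5161, 0.2598, 0.1086]
tool_rot: [0.041, 0.999, 0.0, 0.0]
ft_force: [0.9, -1.1, -0.3]
grip_width: 0.0531
grasp_force: 62.9
```

{"api": "move_arm", "payload": {
  "moves": [
    [[0, 0, -0.03, 0, 50], [0, 0, -0.06, 0, 50], [0, 0, -0.06, 0, 50]]
  ]
}}

```text
clock: 28.72
eef_pos: [0.5134, 0.2565, 0.0459]
tool_rot: [0.041, 0.999, -0.002, -0.003]
ft_force: [-0.6, -0.3, 0.1]
grip_width: 0.053
grasp_force: 63.0
```

{"api": "move_arm", "payload": {
  "moves": [
    [[0.001, 0, -0.009, 0, 50], [0.001, 0, -0.009, 0, 50], [0.001, 0, -0.009, 0, 50]]
  ]
}}

```text
clock: 29.1
eef_pos: [0.5176, 0.2576, 0.0407]
tool_rot: [0.041, 0.999, 0.0, 0.001]
ft_force: [-0.4, -0.3, -0.3]
grip_width: 0.053
grasp_force: 63.0
```

{"api": "move_arm", "payload": {
  "moves": [
    [[0, 0, 0, 0, 75], [0, 0, 0, 0, 75], [0, 0, 0.005, 0, 78], [0, 0, 0.05, 0, 78], [-0.02, 0, 0.1, 0, 90]]
  ]
}}

```text
clock: 29.72
eef_pos: [0.4971, 0.2572, 0.1403]
tool_rot: [0.042, 0.999, -0.0, -0.0]
ft_force: [0.4, 0.3, 0.8]
grip_width: 0.0768
grasp_force: 0.0
```

{"api": "move_arm", "payload": {
  "moves": [
    [[-0.02, -0.055, 0, 0, 100], [-0.03, -0.115, 0, 0, 100], [-0.04, -0.175, 0, 0, 100], [-0.04, -0.235, 0, -4, 100], [-0.02, -0.29, 0, -8, 100]]
  ]
}}

```text
clock: 30.35
eef_pos: [0.4759, -0.0342, 0.1406]
tool_rot: [0.112, 0.994, 0.0, 0.0]
ft_force: [1.8, 0.3, -0.1]
grip_width: 0.0856
grasp_force: 0.0
```

```bash
cat >> h.py <<'E'
def crate(c):
    im=c['color'][195:260,180:296].astype(int)
    yaw=np.radians(-5);ex=np.array([np.cos(yaw),np.sin(yaw)]);ey=np.array([-ex[1],ex[0]])
    for n,m in (('white',im.min(2)>185),('brown',(im[...,0]-im[...,2]>35))):
        m=cv2.morphologyEx(m.astype(np.uint8),cv2.MORPH_CLOSE,np.ones((3,3)))
        for q in cv2.findContours(m,cv2.RETR_EXTERNAL,cv2.CHAIN_APPROX_NONE)[0]:
            if cv2.contourArea(q)<150: continue
            w=np.array([ray(c,(p[0][0]+180,p[0][1]+195),.06)[:2] for p in q],np.float32)*1000
            r=cv2.minAreaRect(w); d=np.array(r[0])-[509,182]; print(n,'crate xy',d@ex,d@ey,np.round(r[1]),round(r[2]))
E
python3 - <<'E'
from h import *
o=monitor.get_obs(); print(o['clock'],o['eef_pos'],o['tool_rot'],o['ft_force'])
c=snap('top',"h.png"); report(c); crate(c)
E
```

```text
30.35 [ 0.47590818 -0.03420353  0.14057001] [1.11765005e-01 9.93734604e-01 1.12379996e-04 3.27046151e-04] [ 1.83019059  0.2682738  -0.1422497 ]
gasket [ 370 -335] 7 [57. 91.] [427 276]
gasket [ 618 -335] 14 [57. 91.] [424 188]
cover [407 -58] -1 [148. 436.] [325 267]
pump [ 497 -207] -1 [443. 613.] [383 223]
white crate xy -1.7464391388829785 -102.5716803277007 [52. 88.] 85
brown crate xy 1.9666338450409162 75.10806066873712 [57. 88.] 85
```

{"api": "move_arm", "payload": {
  "moves": [
    [[0.05, -0.02, 0, -2, 100], [0.1, -0.045, 0, -2, 95], [0.102, -0.047, -0.06, -2, 92], [0.102, -0.047, -0.12, -2, 92], [0.102, -0.047, -0.15, -2, 92]]
  ]
}}

```text
clock: 31.02
eef_pos: [0.5763, -0.0791, -0.0139]
tool_rot: [0.128, 0.992, 0.0, -0.003]
ft_force: [0.1, 0.1, 0.4]
grip_width: 0.0784
grasp_force: 0.0
```

{"api": "move_arm", "payload": {
  "moves": [
    [[0, 0, -0.0115, 0, 92], [0, 0, -0.0115, 0, 92], [0, 0, -0.0115, 0, 55], [0, 0, -0.0115, 0, 55], [0, 0, -0.0115, 0, 50]]
  ]
}}

```text
clock: 31.65
eef_pos: [0.5808, -0.0798, -0.0187]
tool_rot: [0.128, 0.992, 0.0, 0.002]
ft_force: [-2.0, 0.5, 7.1]
grip_width: 0.0512
grasp_force: 61.1
```

{"api": "move_arm", "payload": {
  "moves": [
    [[0, 0, 0.06, 0, 50], [-0.02, 0, 0.12, 4, 50], [-0.064, 0.03, 0.14, 8, 50], [-0.064, 0.09, 0.14, 10, 50], [-0.064, 0.15, 0.14, 10, 50]]
  ]
}}

```text
clock: 32.28
eef_pos: [0.5157, 0.0715, 0.1209]
tool_rot: [0.042, 0.999, 0.0, 0.003]
ft_force: [0.8, -0.2, -0.3]
grip_width: 0.0509
grasp_force: 62.2
```

{"api": "move_arm", "payload": {
  "moves": [
    [[0, 0.06, 0, 0, 50], [0, 0.12, 0, 0, 50], [0, 0.187, 0, 0, 50], [0, 0.187, -0.04, 0, 50], [0, 0.187, -0.06, 0, 50]]
  ]
}}

```text
clock: 32.9
eef_pos: [0.5142, 0.259, 0.0579]
tool_rot: [0.04, 0.999, 0.0, 0.0]
ft_force: [-0.1, -1.0, 0.2]
grip_width: 0.0506
grasp_force: 62.3
```

{"api": "move_arm", "payload": {
  "moves": [
    [[0, 0, -0.005, 0, 50]]
  ]
}}

```text
clock: 33.02
eef_pos: [0.5141, 0.2575, 0.0529]
tool_rot: [0.041, 0.999, -0.0, -0.0]
ft_force: [0.6, 0.1, -0.8]
grip_width: 0.0505
grasp_force: 62.3
```

{"api": "move_arm", "payload": {
  "moves": [
    [[0.002, 0, -0.009, 0, 50], [0.002, 0, -0.009, 0, 50], [0.002, 0, -0.009, 0, 50]]
  ]
}}

```text
clock: 33.4
eef_pos: [0.5175, 0.2574, 0.045]
tool_rot: [0.041, 0.999, 0.0, 0.001]
ft_force: [-0.2, 0.2, -0.2]
grip_width: 0.0508
grasp_force: 62.4
```

{"api": "move_arm", "payload": {
  "moves": [
    [[0, 0, 0, 0, 75], [0, 0, 0, 0, 75], [0, 0, 0.005, 0, 78], [0, 0, 0.05, 0, 78], [-0.02, 0, 0.1, 0, 90]]
  ]
}}

```text
clock: 34.02
eef_pos: [0.4971, 0.2572, 0.1447]
tool_rot: [0.042, 0.999, -0.0, -0.0]
ft_force: [0.3, -0.3, 1.4]
grip_width: 0.0767
grasp_force: 0.0
```

{"api": "move_arm", "payload": {
  "moves": [
    [[-0.02, -0.055, 0, 0, 100], [-0.04, -0.11, 0, 0, 100], [-0.06, -0.17, 0, 3, 100], [-0.08, -0.225, 0, 6, 100], [-0.1, -0.28, 0, 9, 100]]
  ]
}}

```text
clock: 34.65
eef_pos: [0.3963, -0.0241, 0.1449]
tool_rot: [-0.039, 0.999, -0.0, 0.001]
ft_force: [0.9, -1.0, -0.5]
grip_width: 0.0855
grasp_force: 0.0
```

{"api": "move_arm", "payload": {
  "moves": [
    [[-0.01, -0.055, 0, 3, 100], [-0.02, -0.11, 0, 3, 100], [-0.03, -0.17, 0, 3, 100], [-0.03, -0.23, 0, 3, 100], [-0.03, -0.28, 0, 3, 100]]
  ]
}}

```text
clock: 35.28
eef_pos: [0.3666, -0.305, 0.1449]
tool_rot: [-0.063, 0.998, -0.001, 0.001]
ft_force: [1.4, -0.6, 0.6]
grip_width: 0.0849
grasp_force: 0.0
```

```bash
python3 - <<'E'
from h import *
o=monitor.get_obs(); print(o['clock'],o['eef_pos'],o['tool_rot'],o['ft_force'])
c=snap('top',"i.png"); report(c); crate(c)
E
```

```text
35.275 [ 0.36663335 -0.30502299  0.14491151] [-6.28521978e-02  9.98022479e-01 -5.32580042e-04  6.69694871e-04] [ 1.39677307 -0.62101391  0.63690752]
gasket [ 618 -335] 15 [57. 91.] [423 188]
cover [ 260 -369] -2 [ 98. 154.] [448 322]
pump [ 264 -340] -38 [ 26. 177.] [432 319]
pump [ 569 -272] -2 [301. 477.] [395 212]
white crate xy -2.862434602997551 -102.36166616627455 [52. 87.] 85
brown crate xy 0.4767215252488297 75.7900359950279 [58. 91.] 85
```

Two gaskets are stacked at (0,76) in crate coordinates. The third is at (0.370,−0.335).

{"api": "move_arm", "payload": {
  "moves": [
    [[0.003, -0.03, -0.04, 0, 100], [0.003, -0.03, -0.1, 0, 100], [0.003, -0.03, -0.15, 0, 92], [0.003, -0.03, -0.165, 0, 92], [0.003, -0.03, -0.165, 0, 92]]
  ]
}}

```text
clock: 35.95
eef_pos: [0.3698, -0.3322, -0.0208]
tool_rot: [-0.064, 0.998, 0.0, -0.0]
ft_force: [0.2, 0.5, 0.6]
grip_width: 0.0785
grasp_force: 0.0
```

{"api": "move_arm", "payload": {
  "moves": [
    [[0, 0, 0, 0, 92], [0, 0, 0, 0, 55], [0, 0, 0, 0, 55], [0, 0, 0, 0, 50]]
  ]
}}

```text
clock: 36.45
eef_pos: [0.3707, -0.3327, -0.019]
tool_rot: [-0.064, 0.998, -0.001, 0.001]
ft_force: [0.2, -1.0, -0.2]
grip_width: 0.0429
grasp_force: 0.0
```

{"api": "move_arm", "payload": {
  "moves": [
    [[0, 0, 0.012, 0, 50], [0, 0, 0.012, 0, 92], [0, 0, 0.005, 0, 92], [0, 0, -0.003, 0, 92], [0, 0, -0.003, 0, 92]]
  ]
}}

```text
clock: 37.08
eef_pos: [0.3694, -0.3322, -0.0248]
tool_rot: [-0.064, 0.998, 0.001, -0.001]
ft_force: [0.1, -1.0, -0.1]
grip_width: 0.0787
grasp_force: 0.1
```

{"api": "move_arm", "payload": {
  "moves": [
    [[0, 0, 0, 0, 55], [0, 0, 0, 0, 55], [0, 0, 0, 0, 50]]
  ]
}}

```text
clock: 37.45
eef_pos: [0.374, -0.3421, -0.0171]
tool_rot: [-0.062, 0.998, -0.01, 0.003]
ft_force: [-6.7, -5.5, 34.8]
grip_width: 0.0432
grasp_force: 18.1
```

That pushed against something, so I'll lift and look.

{"api": "move_arm", "payload": {
  "moves": [
    [[0, 0.003, 0.03, 0, 50], [-0.01, 0.05, 0.08, 0, 92], [-0.02, 0.11, 0.1, 0, 92], [-0.02, 0.17, 0.1, 0, 92]]
  ]
}}

```text
clock: 37.95
eef_pos: [0.3506, -0.1666, 0.0772]
tool_rot: [-0.062, 0.998, -0.001, 0.002]
ft_force: [0.4, 1.4, -0.4]
grip_width: 0.0787
grasp_force: 0.0
```

```bash
python3 - <<'E'
from h import *
o=monitor.get_obs(); print(o['clock'],o['eef_pos'],o['tool_rot'],o['ft_force'])
c=snap('top',"j.png"); report(c)
cv2.imwrite('pics/j2.png',cv2.cvtColor(cv2.resize(c['color'][140:340,270:470],None,fx=3,fy=3,interpolation=cv2.INTER_CUBIC),cv2.COLOR_RGB2BGR))
E
```

```text
37.95 [ 0.35055091 -0.16655584  0.07717672] [-6.23720212e-02  9.98051526e-01 -6.80191121e-04  1.55551375e-03] [ 0.43639207  1.35884866 -0.37606342]
gasket [ 373 -350] 7 [57. 91.] [434 272]
gasket [ 618 -335] 14 [58. 91.] [423 188]
cover [ 279 -247] -22 [154. 256.] [394 307]
pump [ 249 -112] -56 [ 99. 254.] [342 320]
pump [ 502 -207] -1 [443. 603.] [393 226]
```

View pics/j2.png

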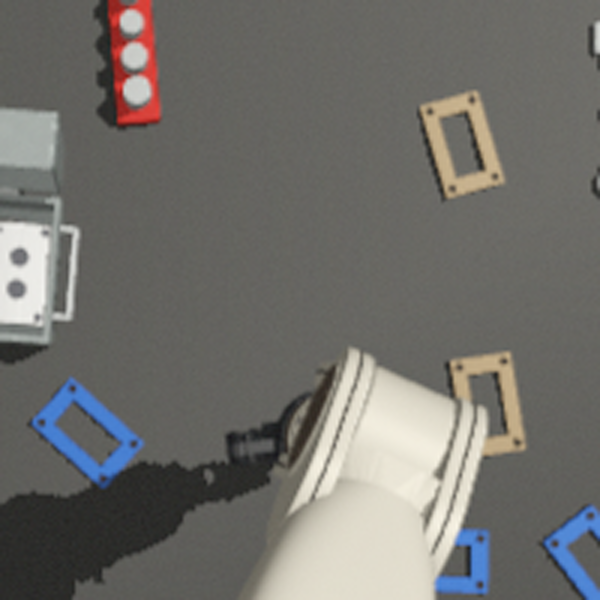

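The gasket was pushed flat to about (0.373,−0.350). I'll retry with better centring and a little deeper.

{"api": "move_arm", "payload": {
  "moves": [
    [[0.01, -0.06, 0.0, 0, 92], [0.02, -0.12, 0, 0, 92], [0.022, -0.18, 0, 0, 92], [0.022, -0.183, -0.03, 0, 92], [0.022, -0.183, -0.03, 0, 92]]
  ]
}}

```text
clock: 38.62
eef_pos: [0.3694, -0.3487, 0.043]
tool_rot: [-0.063, 0.998, 0.003, -0.002]
ft_force: [-0.3, 0.4, 0.3]
grip_width: 0.0784
grasp_force: 0.0
```

{"api": "move_arm", "payload": {
  "moves": [
    [[0, 0, 0, 0, 92], [0, 0, 0, 0, 92]]
  ]
}}

```text
clock: 38.88
eef_pos: [0.3726, -0.3499, 0.0469]
tool_rot: [-0.064, 0.998, -0.0, 0.0]
ft_force: [0.6, 0.4, -0.4]
grip_width: 0.0781
grasp_force: 0.0
```

```bash
python3 - <<'E'
from h import *
o=monitor.get_obs(); print(o['clock'],o['eef_pos'])
c=snap('scene','k.png'); u,v=map(int,proj(c,[.373,-.35,0.01]))
cv2.imwrite('pics/k2.png',cv2.cvtColor(cv2.resize(c['color'][v-60:v+50,u-70:u+70],None,fx=5,fy=5,interpolation=cv2.INTER_CUBIC),cv2.COLOR_RGB2BGR))
im=c['color'].astype(int)[v-45:v+45,u-45:u+45]
m=((im[...,0]-im[...,2]>35)&(im[...,0]>110)).astype(np.uint8); q=max(cv2.findContours(m,0,1)[0],key=cv2.contourArea)
w=np.array([ray(c,(p[0][0]+u-45,p[0][1]+v-45),.006)[:2] for p in q],np.float32)*1000; print(cv2.minAreaRect(w))
E
```

```text
38.875 [ 0.37255752 -0.34987224  0.04694449]
((374.4576110839844, -349.5080261230469), (96.00594329833984, 60.27684783935547), 7.540438175201416)
```

View pics/k2.png

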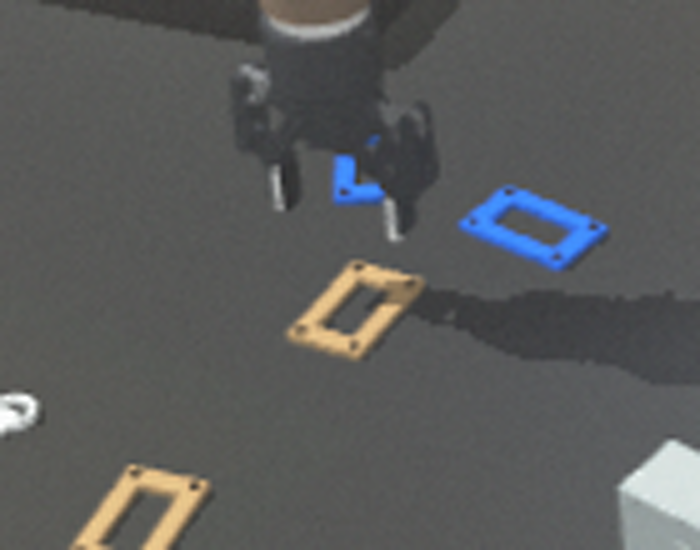

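The gasket lies flat at (374,−350), with the tool centred over it.

{"api": "move_arm", "payload": {
  "moves": [
    [[0.001, 0, -0.05, 0, 85], [0.001, 0, -0.07, 0, 85], [0.001, 0, -0.07, 0, 85], [0.001, 0, -0.07, 0, 75], [0.001, 0, -0.07, 0, 70]]
  ]
}}

```text
clock: 39.55
eef_pos: [0.374, -0.351, -0.0225]
tool_rot: [-0.064, 0.998, -0.001, 0.001]
ft_force: [-0.7, -0.4, -0.2]
grip_width: 0.0594
grasp_force: 0.0
```

{"api": "move_arm", "payload": {
  "moves": [
    [[0, 0, 0, 0, 66], [0, 0, 0, 0, 62], [0, 0, 0, 0, 58], [0, 0, 0, 0, 50]]
  ]
}}

```text
clock: 40.05
eef_pos: [0.3736, -0.3507, -0.0224]
tool_rot: [-0.064, 0.998, -0.001, 0.001]
ft_force: [-1.5, 1.7, 8.3]
grip_width: 0.0536
grasp_force: 61.2
```

Gripped. I'll carry it over.

{"api": "move_arm", "payload": {
  "moves": [
    [[0, 0, 0.06, 0, 50], [0, 0, 0.12, 0, 50], [0.01, 0.055, 0.14, -4, 50], [0.02, 0.115, 0.14, -8, 50], [0.03, 0.175, 0.14, -12, 50]]
  ]
}}

```text
clock: 40.67
eef_pos: [0.4035, -0.174, 0.117]
tool_rot: [0.043, 0.999, -0.0, 0.001]
ft_force: [1.2, 1.2, -0.7]
grip_width: 0.0534
grasp_force: 63.6
```

{"api": "move_arm", "payload": {
  "moves": [
    [[0.01, 0.06, 0, 0, 50], [0.02, 0.12, 0, 0, 50], [0.03, 0.18, 0, 0, 50], [0.045, 0.24, 0, 0, 50], [0.06, 0.3, 0, 0, 50]]
  ]
}}

```text
clock: 41.3
eef_pos: [0.4634, 0.1268, 0.1166]
tool_rot: [0.041, 0.999, 0.0, 0.001]
ft_force: [1.1, -1.0, -0.1]
grip_width: 0.0534
grasp_force: 63.6
```

{"api": "move_arm", "payload": {
  "moves": [
    [[0.025, 0.055, 0, 0, 50], [0.045, 0.11, 0, 0, 50], [0.053, 0.134, 0, 0, 50], [0.053, 0.134, -0.03, 0, 50], [0.053, 0.134, -0.055, 0, 50]]
  ]
}}

```text
clock: 41.92
eef_pos: [0.5159, 0.2595, 0.0604]
tool_rot: [0.041, 0.999, 0.0, 0.0]
ft_force: [-1.6, 0.2, -1.3]
grip_width: 0.0535
grasp_force: 63.6
```

{"api": "move_arm", "payload": {
  "moves": [
    [[0, 0, 0, 0, 50], [0, 0, 0, 0, 50]]
  ]
}}

```text
clock: 42.18
eef_pos: [0.5166, 0.259, 0.062]
tool_rot: [0.041, 0.999, 0.0, 0.001]
ft_force: [-0.0, 0.9, 0.0]
grip_width: 0.0535
grasp_force: 63.6
```

{"api": "move_arm", "payload": {
  "moves": [
    [[0, -0.0015, -0.013, 0, 50], [0, -0.0015, -0.013, 0, 50], [0, -0.0015, -0.013, 0, 50]]
  ]
}}

```text
clock: 42.55
eef_pos: [0.516, 0.2572, 0.0481]
tool_rot: [0.041, 0.999, 0.0, 0.0]
ft_force: [-0.1, 0.4, -0.8]
grip_width: 0.0535
grasp_force: 63.6
```

{"api": "move_arm", "payload": {
  "moves": [
    [[0, 0, 0, 0, 75], [0, 0, 0, 0, 75], [0, 0, 0.005, 0, 78], [0, 0, 0.05, 0, 78], [-0.02, 0, 0.1, 0, 90]]
  ]
}}

```text
clock: 43.18
eef_pos: [0.4962, 0.2571, 0.1486]
tool_rot: [0.042, 0.999, -0.0, -0.0]
ft_force: [0.6, 0.4, 0.9]
grip_width: 0.0771
grasp_force: 0.0
```

{"api": "move_arm", "payload": {
  "moves": [
    [[-0.02, -0.055, 0, 0, 92], [-0.02, -0.115, 0, 0, 92], [-0.02, -0.175, 0, 3, 92], [-0.02, -0.235, 0, 6, 92], [0.0, -0.29, 0, 9, 92]]
  ]
}}

```text
clock: 43.8
eef_pos: [0.4952, -0.0344, 0.1489]
tool_rot: [-0.038, 0.999, 0.0, 0.0]
ft_force: [1.7, 1.5, 0.6]
grip_width: 0.0783
grasp_force: 0.0
```

{"api": "move_arm", "payload": {
  "moves": [
    [[0.01, -0.06, 0, 3, 92], [0.03, -0.115, 0, 6, 92], [0.055, -0.17, 0, 9, 92], [0.08, -0.225, 0, 9, 92], [0.09, -0.27, 0, 9, 92]]
  ]
}}

```text
clock: 44.42
eef_pos: [0.5869, -0.305, 0.1481]
tool_rot: [-0.115, 0.993, -0.0, 0.001]
ft_force: [-0.1, -1.3, 0.2]
grip_width: 0.0784
grasp_force: 0.0
```

```bash
python3 - <<'E'
from h import *
o=monitor.get_obs(); print(o['clock'],o['eef_pos'],o['tool_rot'],o['ft_force'])
c=snap('top',"l.png"); report(c); crate(c)
E
```

```text
44.425 [ 0.58690813 -0.30500385  0.14811016] [-1.15387984e-01  9.93320320e-01 -3.04434272e-04  5.11876550e-04] [-0.0909591  -1.33201121  0.15394524]
cover [ 362 -315] -44 [336. 709.] [405 276]
pump [ 584 -203] -28 [268. 599.] [393 204]
white crate xy -2.862434602997551 -102.36166616627455 [52. 87.] 85
brown crate xy 0.7649301223085958 76.57574376158746 [59. 91.] 86
```

{"api": "move_arm", "payload": {
  "moves": [
    [[0.031, -0.03, -0.03, 1, 92], [0.031, -0.03, -0.08, 1, 92], [0.031, -0.03, -0.13, 1, 92], [0.031, -0.03, -0.13, 1, 85], [0.031, -0.03, -0.13, 1, 85]]
  ]
}}

```text
clock: 45.1
eef_pos: [0.6181, -0.3331, 0.0202]
tool_rot: [-0.124, 0.992, -0.001, 0.001]
ft_force: [0.4, 0.7, -0.0]
grip_width: 0.0724
grasp_force: 0.0
```

{"api": "move_arm", "payload": {
  "moves": [
    [[0, 0, -0.035, 0, 85], [0, 0, -0.0405, 0, 85], [0, 0, -0.0405, 0, 85], [0, 0, -0.0405, 0, 75], [0, 0, -0.0405, 0, 70]]
  ]
}}

```text
clock: 45.72
eef_pos: [0.6179, -0.3331, -0.0209]
tool_rot: [-0.124, 0.992, -0.001, 0.001]
ft_force: [0.7, 0.3, 0.2]
grip_width: 0.0593
grasp_force: 0.0
```

{"api": "move_arm", "payload": {
  "moves": [
    [[0, 0, 0, 0, 66], [0, 0, 0, 0, 62], [0, 0, 0, 0, 58], [0, 0, 0, 0, 50]]
  ]
}}

```text
clock: 46.22
eef_pos: [0.6175, -0.3331, -0.021]
tool_rot: [-0.124, 0.992, -0.001, 0.001]
ft_force: [-1.5, 0.1, 6.6]
grip_width: 0.0531
grasp_force: 61.5
```

{"api": "move_arm", "payload": {
  "moves": [
    [[0, 0, 0.06, 0, 50], [-0.02, 0, 0.12, 0, 50], [-0.04, 0.05, 0.14, -6, 50], [-0.06, 0.105, 0.14, -12, 50], [-0.08, 0.16, 0.14, -19, 50]]
  ]
}}

```text
clock: 46.85
eef_pos: [0.5363, -0.1713, 0.1179]
tool_rot: [0.043, 0.999, 0.0, 0.001]
ft_force: [1.0, 0.8, -0.4]
grip_width: 0.053
grasp_force: 62.9
```

{"api": "move_arm", "payload": {
  "moves": [
    [[-0.01, 0.06, 0, 0, 50], [-0.021, 0.12, 0, 0, 50], [-0.021, 0.18, 0, 0, 50], [-0.021, 0.24, 0, 0, 50], [-0.021, 0.3, 0, 0, 50]]
  ]
}}

```text
clock: 47.48
eef_pos: [0.5156, 0.1292, 0.1175]
tool_rot: [0.041, 0.999, 0.0, 0.0]
ft_force: [1.1, -0.7, -0.2]
grip_width: 0.0526
grasp_force: 62.9
```

{"api": "move_arm", "payload": {
  "moves": [
    [[0, 0.06, 0, 0, 50], [0, 0.12, 0, 0, 50], [0, 0.13, 0, 0, 50], [0, 0.13, -0.03, 0, 50], [0, 0.13, -0.05, 0, 50]]
  ]
}}

```text
clock: 48.1
eef_pos: [0.5152, 0.2566, 0.0661]
tool_rot: [0.041, 0.999, -0.001, -0.001]
ft_force: [-1.0, -0.3, -0.5]
grip_width: 0.053
grasp_force: 62.9
```

{"api": "move_arm", "payload": {
  "moves": [
    [[0, 0, 0, 0, 50], [0, 0, 0, 0, 50]]
  ]
}}

```text
clock: 48.35
eef_pos: [0.5164, 0.2569, 0.0682]
tool_rot: [0.042, 0.999, 0.0, 0.0]
ft_force: [-0.5, 1.2, -0.1]
grip_width: 0.0531
grasp_force: 62.9
```

{"api": "move_arm", "payload": {
  "moves": [
    [[0, 0, -0.012, 0, 50], [0, 0, -0.012, 0, 50], [0, 0, -0.012, 0, 50]]
  ]
}}

```text
clock: 48.72
eef_pos: [0.516, 0.2573, 0.0556]
tool_rot: [0.041, 0.999, 0.0, 0.0]
ft_force: [-0.1, -0.2, 0.0]
grip_width: 0.0528
grasp_force: 62.9
```

{"api": "move_arm", "payload": {
  "moves": [
    [[0, 0, 0, 0, 75], [0, 0, 0, 0, 75], [0, 0, 0.005, 0, 78], [0, 0, 0.05, 0, 78], [-0.02, -0.02, 0.1, 0, 90]]
  ]
}}

```text
clock: 49.35
eef_pos: [0.4963, 0.2379, 0.1561]
tool_rot: [0.041, 0.999, -0.0, -0.0]
ft_force: [-0.3, 0.1, 0.3]
grip_width: 0.0767
grasp_force: 0.0
```

{"api": "move_arm", "payload": {
  "moves": [
    [[-0.02, -0.055, 0.04, 0, 50], [-0.02, -0.115, 0.06, 0, 0], [-0.02, -0.175, 0.08, 0, 0], [0, -0.235, 0.1, 0, 0], [0, -0.295, 0.1, 0, 0]]
  ]
}}

```text
clock: 49.98
eef_pos: [0.497, -0.0502, 0.2573]
tool_rot: [0.041, 0.999, -0.0, 0.002]
ft_force: [-0.0, 0.4, 0.2]
grip_width: 0.0001
grasp_force: 0.0
```

```bash
python3 - <<'E'
from h import *
o=monitor.get_obs(); print(o['clock'],o['eef_pos'],o['tool_rot'],o['ft_force'])
c=snap('top',"m.png"); crate(c)
s=snap('scene','n.png')
a=cv2.resize(c['color'][155:265,165:305],None,fx=4,fy=4,interpolation=cv2.INTER_CUBIC)
u,v=map(int,proj(s,[.55,.18,.1])); print(u,v)
b=cv2.resize(s['color'][v-80:v+60,max(0,u-90):u+90],None,fx=3,fy=3,interpolation=cv2.INTER_CUBIC); print(max(0,u-90),v-80)
cv2.imwrite('pics/n2.png',cv2.cvtColor(b,cv2.COLOR_RGB2BGR)); cv2.imwrite('pics/m2.png',cv2.cvtColor(a,cv2.COLOR_RGB2BGR))
E
```

```text
49.975 [ 0.49697682 -0.05017959  0.25732035] [ 4.07159699e-02  9.99167640e-01 -1.10539673e-04  2.49477555e-03] [-0.04387793  0.36983286  0.2387405 ]
white crate xy -2.862434602997551 -102.36166616627455 [52. 87.] 85
brown crate xy 0.8640097456987084 77.64570160895603 [60. 91.] 85
357 289
267 209
```

View pics/n2.png

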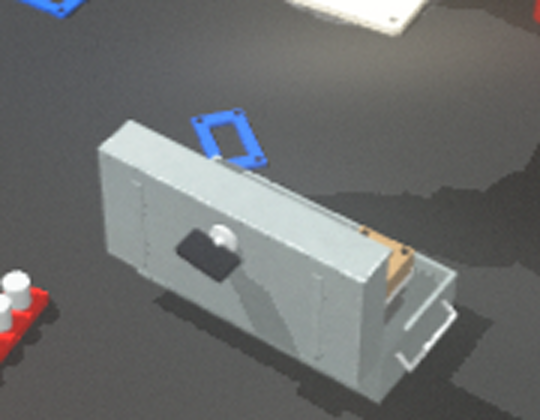

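```bash
python3 - <<'E'
from h import *
c=snap('top'); s=snap('scene')
yaw=np.radians(-5);ex=np.array([np.cos(yaw),np.sin(yaw),0]);ey=np.array([-ex[1],ex[0],0]);ez=np.array([0,0,1])
h=np.array([.509,.182,.062])+.069*ex
obs=[(c,-.138,(165+622/5,155+113/5)),(c,.138,(165+52/5,155+68/5)),(s,-.138,(300.3,259)),(s,.138,(387.7,303.3))]
E=lambda t:h+.138*(-np.cos(t)*ex+np.sin(t)*ez)+.04*(np.sin(t)*ex+np.cos(t)*ez)
for t in np.arange(1.45,1.82,.05):
    print(round(t,2),[round(float(np.linalg.norm(proj(k,E(t)+y*ey)-p)),1) for k,y,p in obs],E(t).round(3))
E
```

```text
1.45 [9.4, 10.3, 8.6, 10.1] [0.601 0.174 0.204]
1.5 [6.6, 7.5, 6.2, 7.5] [0.608 0.173 0.202]
1.55 [3.9, 4.8, 3.9, 4.9] [0.615 0.173 0.201]
1.6 [1.2, 2.1, 1.8, 2.2] [0.622 0.172 0.199]
1.65 [1.4, 0.5, 2.0, 0.7] [0.628 0.172 0.196]
1.7 [3.8, 3.0, 4.2, 3.5] [0.635 0.171 0.194]
1.75 [6.2, 5.4, 6.8, 6.3] [0.641 0.17  0.191]
1.8 [8.5, 7.8, 9.4, 9.2] [0.648 0.17  0.187]
```

Stack good: four gaskets in bay2 at (1,78) in crate coordinates. The lid angle is about 1.63 rad and the knob is near 0. Next I go behind the lid at y≈0.10, right of the knob, with the fingers shut.

{"api": "move_arm", "payload": {
  "moves": [
    [[0.05, 0.02, 0.01, 0, 0], [0.1, 0.04, 0.01, 0, 0], [0.15, 0.06, 0.01, 0, 0], [0.17, 0.11, 0.01, 0, 0], [0.17, 0.15, 0.01, 0, 0]]
  ]
}}

```text
clock: 50.8
eef_pos: [0.666, 0.1057, 0.2629]
tool_rot: [0.04, 0.999, 0.0, -0.001]
ft_force: [-0.1, 0.1, 1.2]
grip_width: 0.0001
grasp_force: 0.0
```

{"api": "move_arm", "payload": {
  "moves": [
    [[0, 0, -0.03, 0, 0], [0, 0, -0.07, 0, 0], [0, 0, -0.1, 0, 0], [0, 0, -0.1, 0, 0]]
  ]
}}

```text
clock: 51.3
eef_pos: [0.6626, 0.1035, 0.1616]
tool_rot: [0.04, 0.999, -0.001, -0.004]
ft_force: [0.3, -0.5, 0.4]
grip_width: -0.0001
grasp_force: 0.0
```

{"api": "move_arm", "payload": {
  "moves": [
    [[-0.02, 0, 0, 0, 0], [-0.035, 0, 0.002, 0, 0], [-0.052, 0, 0.006, 0, 0], [-0.07, 0, 0.008, 0, 0], [-0.07, 0, 0.008, 0, 0]]
  ]
}}

```text
clock: 51.92
eef_pos: [0.5971, 0.1035, 0.1765]
tool_rot: [0.04, 0.999, 0.001, 0.003]
ft_force: [2.7, 1.6, 2.4]
grip_width: 0.0002
grasp_force: 1.2
```

{"api": "move_arm", "payload": {
  "moves": [
    [[-0.012, 0, 0.002, 0, 0], [-0.024, 0, 0.003, 0, 0], [-0.036, 0, 0.003, 0, 0], [-0.036, 0, 0.003, 0, 0]]
  ]
}}

```text
clock: 52.42
eef_pos: [0.5606, 0.1025, 0.1776]
tool_rot: [0.041, 0.999, 0.001, 0.002]
ft_force: [2.0, 1.0, 2.5]
grip_width: -0.0001
grasp_force: 1.5
```

{"api": "move_arm", "payload": {
  "moves": [
    [[-0.013, 0, -0.003, 0, 0], [-0.026, 0, -0.007, 0, 0], [-0.038, 0, -0.012, 0, 0], [-0.048, 0, -0.019, 0, 0], [-0.048, 0, -0.019, 0, 0]]
  ]
}}

```text
clock: 53.05
eef_pos: [0.5114, 0.1018, 0.1576]
tool_rot: [0.041, 0.999, -0.0, -0.0]
ft_force: [0.7, -0.5, 0.6]
grip_width: 0.0001
grasp_force: 0.4
```

```bash
python3 - <<'E'
from h import *
o=monitor.get_obs(); print(o['clock'],o['eef_pos'],o['ft_force'])
s=snap('scene','o.png'); s2=s['color'][180:340,240:470]
cv2.imwrite('pics/o2.png',cv2.cvtColor(cv2.resize(s2,None,fx=3,fy=3,interpolation=cv2.INTER_CUBIC),cv2.COLOR_RGB2BGR))
E
```

```text
53.05 [0.51135889 0.1018252  0.1576    ] [ 0.72715462 -0.45585443  0.56164422]
```

View pics/o2.png

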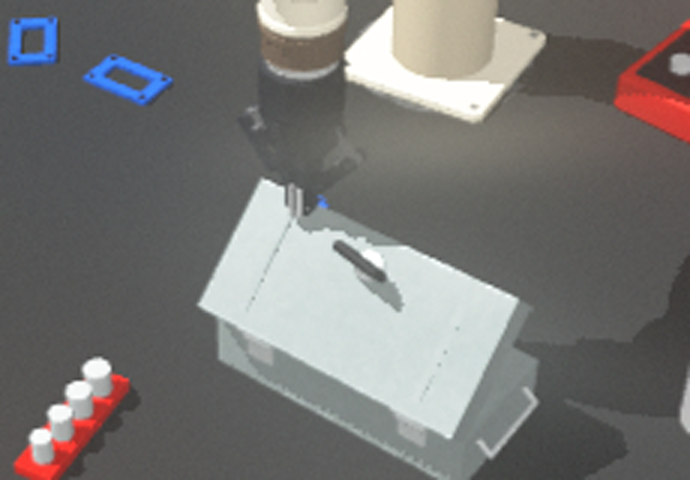

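The lid is following and is about 0.6 rad open, with the fingers on its outer face near the edge. I'll continue down.

{"api": "move_arm", "payload": {
  "moves": [
    [[-0.01, 0, -0.008, 0, 0], [-0.019, 0, -0.016, 0, 0], [-0.028, 0, -0.025, 0, 0], [-0.036, 0, -0.034, 0, 0], [-0.042, 0, -0.043, 0, 0]]
  ]
}}

```text
clock: 53.72
eef_pos: [0.4695, 0.1017, 0.1137]
tool_rot: [0.041, 0.999, 0.0, 0.0]
ft_force: [1.0, 2.0, 2.1]
grip_width: -0.0001
grasp_force: 1.3
```

{"api": "move_arm", "payload": {
  "moves": [
    [[-0.002, 0, -0.005, 0, 0], [-0.003, 0, -0.009, 0, 0], [-0.003, 0, -0.011, 0, 0], [-0.003, 0, -0.013, 0, 0], [-0.003, 0, -0.013, 0, 0]]
  ]
}}

```text
clock: 54.35
eef_pos: [0.4666, 0.1014, 0.1008]
tool_rot: [0.041, 0.999, -0.0, -0.0]
ft_force: [0.5, 0.2, -0.0]
grip_width: 0.0004
grasp_force: 0.0
```

{"api": "move_arm", "payload": {
  "moves": [
    [[0, 0, -0.002, 0, 0], [0, 0, -0.004, 0, 0], [0, 0, -0.004, 0, 0]]
  ]
}}

```text
clock: 54.72
eef_pos: [0.4665, 0.1016, 0.0968]
tool_rot: [0.041, 0.999, -0.0, 0.0]
ft_force: [0.5, 0.3, -0.7]
grip_width: -0.0001
grasp_force: 0.0
```

```bash
python3 - <<'E'
from h import *
o=monitor.get_obs(); print(o['clock'],o['eef_pos'],o['ft_force'])
s=snap('scene','p.png'); t=snap('top','q.png')
yaw=np.radians(-5);ex=np.array([np.cos(yaw),np.sin(yaw),0]);ey=np.array([-ex[1],ex[0],0]);ez=np.array([0,0,1])
h=np.array([.509,.182,.062])+.069*ex
img=s['color'].copy()
for a,col in ((0,(255,0,0)),(.1,(0,200,0))):
    E=h+.138*(-np.cos(a)*ex+np.sin(a)*ez)+.04*(np.sin(a)*ex+np.cos(a)*ez)
    print(a,[proj(k,E+y*ey).round(1) for k in (s,t) for y in (-.138,.138)])
cv2.imwrite('pics/p2.png',cv2.cvtColor(cv2.resize(s['color'][190:340,260:460],None,fx=4,fy=4,interpolation=cv2.INTER_CUBIC),cv2.COLOR_RGB2BGR))
E
```

```text
54.725 [0.46652087 0.10159406 0.09677164] [ 0.54725953  0.27321021 -0.65060306]
0 [array([339.2, 248.7]), array([421.4, 287.1]), array([285.5, 255.6]), array([178.8, 248. ])]
0.1 [array([338.3, 246. ]), array([421.1, 284.6]), array([285.4, 253.5]), array([177.5, 245.9])]
```

View pics/p2.png

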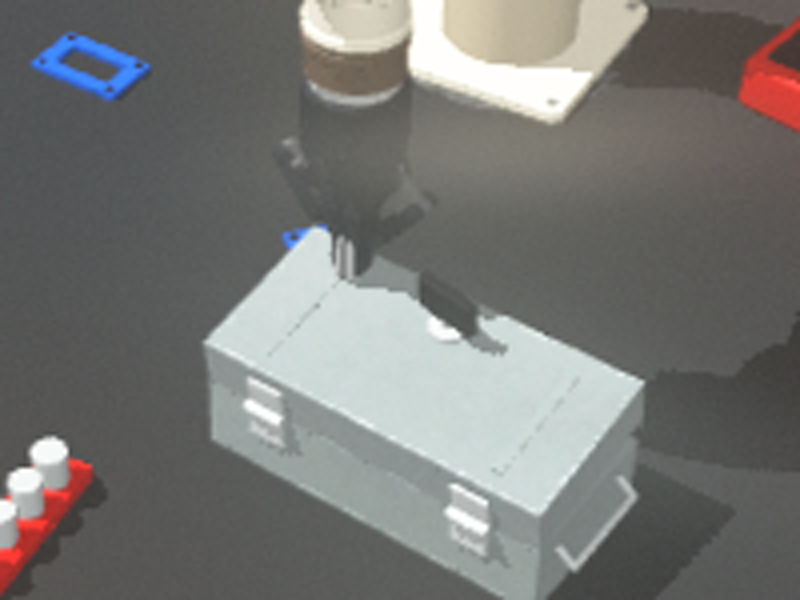

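The lid is nearly shut, about 0.05 rad to go, with the wing along the edge. I'll press on.

{"api": "move_arm", "payload": {
  "moves": [
    [[0, 0, -0.002, 0, 0], [0, 0, -0.004, 0, 0], [0, 0, -0.006, 0, 0], [0, 0, -0.006, 0, 0]]
  ]
}}

```text
clock: 55.32
eef_pos: [0.4665, 0.1015, 0.0907]
tool_rot: [0.041, 0.999, -0.0, 0.0]
ft_force: [0.2, 0.0, 0.5]
grip_width: 0.0003
grasp_force: 0.0
```

{"api": "move_arm", "payload": {
  "moves": [
    [[0, 0, -0.003, 0, 0], [0, 0, -0.003, 0, 0]]
  ]
}}

```text
clock: 55.58
eef_pos: [0.4666, 0.1015, 0.0877]
tool_rot: [0.041, 0.999, -0.0, -0.0]
ft_force: [-0.5, 0.0, -0.3]
grip_width: -0.0001
grasp_force: 0.0
```

{"api": "move_arm", "payload": {
  "moves": [
    [[0, 0, -0.003, 0, 0], [0, 0, -0.003, 0, 0]]
  ]
}}

```text
clock: 55.82
eef_pos: [0.4665, 0.1016, 0.0847]
tool_rot: [0.041, 0.999, -0.0, -0.0]
ft_force: [0.2, -0.1, -0.2]
grip_width: 0.0
grasp_force: 0.0
```

{"api": "move_arm", "payload": {
  "moves": [
    [[0, 0, -0.003, 0, 0], [0, 0, -0.003, 0, 0]]
  ]
}}

```text
clock: 56.08
eef_pos: [0.4665, 0.1015, 0.0818]
tool_rot: [0.041, 0.999, -0.0, 0.0]
ft_force: [0.2, -0.2, -0.4]
grip_width: 0.0001
grasp_force: 0.0
```

{"api": "move_arm", "payload": {
  "moves": [
    [[0, 0, -0.003, 0, 0], [0, 0, -0.003, 0, 0]]
  ]
}}

```text
clock: 56.32
eef_pos: [0.4668, 0.1016, 0.0815]
tool_rot: [0.041, 0.999, 0.0, 0.001]
ft_force: [-6.1, -1.5, 18.5]
grip_width: -0.0
grasp_force: 9.4
```

Contact came at TCP 0.0815, which matches the shut lid at 0.102 with the 20 mm tip offset found before. Now I rise over the knob (0.471,0.185) and turn +85°.

{"api": "move_arm", "payload": {
  "moves": [
    [[0, 0, 0.05, 0, 0], [0, 0, 0.1, 10, 20], [0, 0.03, 0.13, 20, 50], [0.002, 0.06, 0.13, 30, 50], [0.0045, 0.084, 0.13, 40, 50]]
  ]
}}

```text
clock: 56.95
eef_pos: [0.4716, 0.1867, 0.2096]
tool_rot: [-0.306, 0.952, 0.0, 0.001]
ft_force: [-0.1, 0.3, 0.0]
grip_width: 0.0427
grasp_force: 0.0
```

{"api": "move_arm", "payload": {
  "moves": [
    [[0, 0, 0, 10, 50], [0, 0, 0, 20, 50], [0, 0, 0, 30, 50], [0, 0, 0, 40, 50], [0, 0, 0, 45, 50]]
  ]
}}

```text
clock: 57.58
eef_pos: [0.4711, 0.1856, 0.2087]
tool_rot: [-0.646, 0.763, -0.0, -0.0]
ft_force: [-0.1, -0.5, -0.2]
grip_width: 0.0424
grasp_force: 0.0
```

```bash
python3 - <<'E'
from h import *
o=monitor.get_obs(); print(o['clock'],o['eef_pos'],o['tool_rot'],o['joint_pos'].round(2))
s=snap('scene','r.png')
cv2.imwrite('pics/r2.png',cv2.cvtColor(cv2.resize(s['color'][205:305,310:440],None,fx=6,fy=6,interpolation=cv2.INTER_CUBIC),cv2.COLOR_RGB2BGR))
yaw=np.radians(-5);ex=np.array([np.cos(yaw),np.sin(yaw),0]);ey=np.array([-ex[1],ex[0],0])
k=np.array([.509,.182,.142])-.038*ex
for a in (0,.15,.3):
    d=np.cos(a)*ey+np.sin(a)*ex  # clockwise
    print(a,[((proj(s,k+q*d)-[310,205])*6).round() for q in (-.025,.025)])
E
```

```text
57.575 [0.47113931 0.18559764 0.20874904] [-6.46001675e-01  7.63335987e-01 -8.42659054e-05 -8.02641785e-06] [ 0.38  0.25  0.02  1.33 -0.   -1.03]
0 [array([335., 325.]), array([426., 367.])]
0.15 [array([340., 321.]), array([421., 371.])]
0.3 [array([346., 317.]), array([416., 375.])]
```

View pics/r2.png

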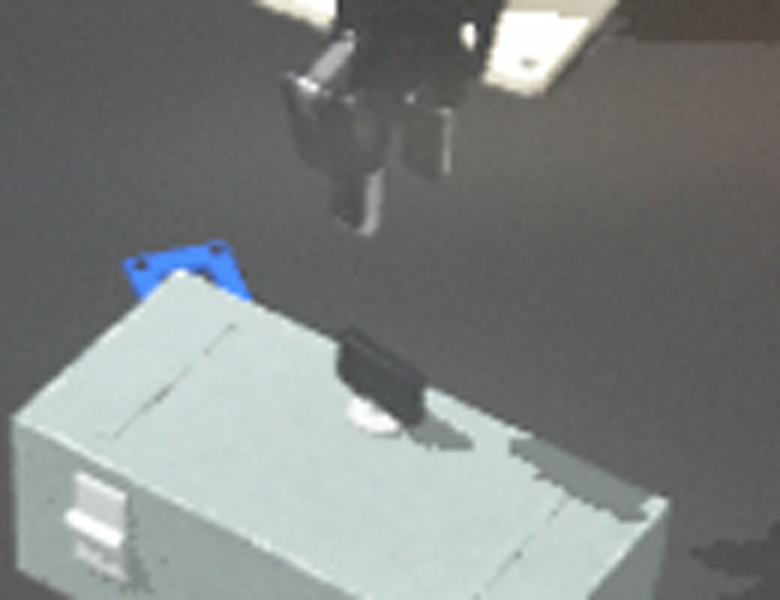

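The wing's top edge runs (345,330)–(422,378), so the knob is at about 0.15 rad. The lid corners match the shut position. I'll align by −4°, descend and grip the wing.

{"api": "move_arm", "payload": {
  "moves": [
    [[0.001, 0, -0.04, -4, 50], [0.001, 0, -0.08, -4, 50], [0.001, 0, -0.105, -4, 50], [0.001, 0, -0.113, -4, 50], [0.001, 0, -0.113, -4, 50]]
  ]
}}

```text
clock: 58.25
eef_pos: [0.4721, 0.1856, 0.096]
tool_rot: [-0.617, 0.787, 0.0, -0.0]
ft_force: [0.3, 0.1, 0.1]
grip_width: 0.0424
grasp_force: 0.0
```

{"api": "move_arm", "payload": {
  "moves": [
    [[0, 0, 0, 0, 30], [0, 0, 0, 0, 5], [0, 0, 0, 0, 5], [0, 0, 0, 0, 5]]
  ]
}}

```text
clock: 58.75
eef_pos: [0.4745, 0.1858, 0.0975]
tool_rot: [-0.617, 0.787, -0.001, 0.002]
ft_force: [4.9, -0.7, 2.5]
grip_width: 0.0085
grasp_force: 61.2
```

{"api": "move_arm", "payload": {
  "moves": [
    [[0.002, 0, 0, -9, 5], [0.002, 0, 0, -18, 5], [0.002, 0, 0, -27, 5], [0.002, 0, 0, -36, 5], [0.002, 0, 0, -45, 5]]
  ]
}}

```text
clock: 59.38
eef_pos: [0.4728, 0.1871, 0.0975]
tool_rot: [-0.268, 0.963, 0.002, -0.0]
ft_force: [-4.5, 1.8, 8.4]
grip_width: 0.0084
grasp_force: 62.1
```

{"api": "move_arm", "payload": {
  "moves": [
    [[0, 0, 0, -9, 5], [0, 0, 0, -18, 5], [0, 0, 0, -27, 5], [0, 0, 0, -34, 5], [0, 0, 0, -36, 5]]
  ]
}}

```text
clock: 60.0
eef_pos: [0.4724, 0.1887, 0.0975]
tool_rot: [0.041, 0.999, 0.003, -0.001]
ft_force: [-4.7, 6.7, 8.2]
grip_width: 0.0091
grasp_force: 62.0
```

```bash
python3 -c "
from h import *
o=monitor.get_obs(); print(o['eef_pos'],o['tool_rot'],o['ft_force'],o['ft_torque'])"
```

```text
[0.47243549 0.18874842 0.09746804] [ 0.04063205  0.9991679   0.00333204 -0.00120269] [-4.72709158  6.74963964  8.23603238] [1.28465908 1.00064865 0.04523819]
```

The tool is at heading 85.3°, so the knob is at about its stop. I'll release, lift and look.

{"api": "move_arm", "payload": {
  "moves": [
    [[0, -0.002, 0, 0, 5], [0, -0.002, 0, 0, 45], [0, -0.002, 0, 0, 45], [0, -0.002, 0.04, 0, 45], [0, -0.002, 0.1, 0, 45]]
  ]
}}

```text
clock: 60.62
eef_pos: [0.4721, 0.1825, 0.1948]
tool_rot: [0.041, 0.999, -0.001, -0.003]
ft_force: [0.5, 0.6, 0.7]
grip_width: 0.0387
grasp_force: 0.0
```

{"api": "move_arm", "payload": {
  "moves": [
    [[-0.03, -0.05, 0.03, 0, 45], [-0.06, -0.1, 0.03, 0, 45], [-0.08, -0.15, 0.03, 0, 45], [-0.08, -0.2, 0.03, 0, 45], [-0.08, -0.2, 0.03, 0, 45]]
  ]
}}

```text
clock: 61.25
eef_pos: [0.3933, -0.0193, 0.226]
tool_rot: [0.045, 0.999, -0.0, -0.0]
ft_force: [-0.5, 1.2, 0.2]
grip_width: 0.0385
grasp_force: 0.0
```

```bash
python3 - <<'E'
from h import *
o=monitor.get_obs(); print(o['clock'],o['eef_pos'],o['ft_force'])
t=snap('top'); s=snap('scene')
a=cv2.resize(t['color'][150:270,165:305],(400,343),interpolation=cv2.INTER_CUBIC); b=cv2.resize(s['color'][220:340,300:440],(400,343),interpolation=cv2.INTER_CUBIC)
cv2.imwrite('pics/z.png',cv2.cvtColor(np.hstack([a,b]),cv2.COLOR_RGB2BGR))
E
```

```text
61.25 [ 0.39326455 -0.01926328  0.22604801] [-0.4553758   1.16100138  0.19666761]
```

View pics/z.png

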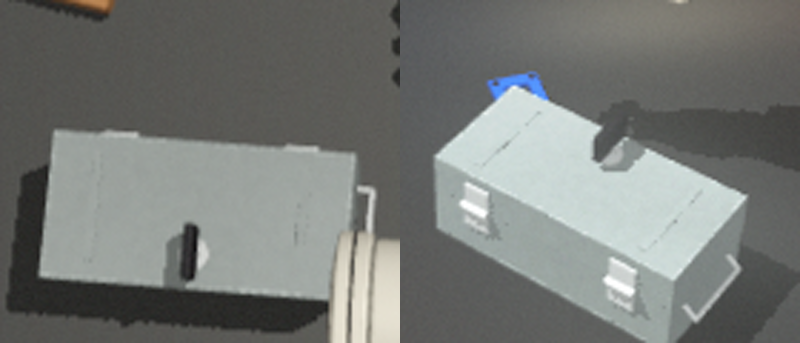

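The lid is flat and shut. The wing, at about (190,250), stands at right angles to the free edge, so the lid is locked. I'll hand in.

```bash
python3 -c "
from workcell import job; print(job.job_done())"
```

```text
the job is handed in; nothing more can be done
None
```

I packed all eight parts in the crate, shut the lid, turned the wing knob to its stop and handed the job in at 61 s of 210 s; hand-in returned no verdict, and cover 1 lies about 22 mm off-centre on its pump body, so all four gaskets are on cover 2.

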